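# Fetch the flanged stub from behind the spray cans

## Task

The steel flanged stub in the storage tray has to go on the welding turntable, but three spray cans stand around it: first stand all three cans upright in the grey side tray, leaving the stub where it is until they are clear. Then lift out the stub and seat it flat, stub up, inside the black cup of the turntable, and only after that put every can back upright, centred on the spot of its own colour. Never tip a can or the stub over.

Things in the scene. Friction and masses are not known exactly. Their poses are not given: they have to be found in the camera images.
- red_can: red spray can, red all over with a pale paper band: body 54 mm across, topped by a red cap 44 mm across that spans 101 to 132 mm above the can's base (132 mm overall, about 0.25 kg). Cap or body can be gripped from above. Origin at the centre of its underside, z up; round about z. At the start it stands on the spot of its own colour.
- blue_can: blue spray can, blue all over with a pale paper band: body 54 mm across, topped by a blue cap 44 mm across that spans 101 to 132 mm above the can's base (132 mm overall, about 0.25 kg). Cap or body can be gripped from above. Origin at the centre of its underside, z up; round about z. At the start it stands on the spot of its own colour.
- yellow_can: yellow spray can, yellow all over with a pale paper band: body 54 mm across, topped by a yellow cap 44 mm across that spans 101 to 132 mm above the can's base (132 mm overall, about 0.25 kg). Cap or body can be gripped from above. Origin at the centre of its underside, z up; round about z. At the start it stands on the spot of its own colour.
- red_spot: red disc, 68 mm across and 2 mm thick, fixed in the storage tray: the home of the red can. Origin at the centre of its underside, 4 mm above the bench; the can stands on its top at 6 mm above the bench. At the start its can covers all but the rim.
- blue_spot: blue disc, 68 mm across and 2 mm thick, fixed in the storage tray: the home of the blue can. Origin at the centre of its underside, 4 mm above the bench; the can stands on its top at 6 mm above the bench. At the start its can covers all but the rim.
- yellow_spot: yellow disc, 68 mm across and 2 mm thick, fixed in the storage tray: the home of the yellow can. Origin at the centre of its underside, 4 mm above the bench; the can stands on its top at 6 mm above the bench. At the start its can covers all but the rim.
- stub: turned steel part: flange 48 mm across, 10 mm thick, with an upright stub 24 mm across from its middle to 50 mm above the underside; 0.3 kg. Origin at the centre of its underside, z up the stub. Starts on the storage tray's floor (4 mm above the bench), hemmed in by the taller cans: one on either side along the tray's y, one on its -x side, each centre about 62 mm away, 11 mm gap to the flange.
- rack: low aluminium storage tray fixed on the bench, 150 mm (its x) by 210 mm (its y), floor 4 mm thick, rims 10 mm high. Origin at the centre of its underside, z up. The three coloured spots lie in it at (30, 62), (30, -62) and (-32, 0) mm in its own x, y, any colour at any of these; the steel part starts at about (30, 0).
- drip_tray: empty grey side tray fixed on the bench, open on top, 250 mm (its x) by 110 mm (its y) outside, walls 4 mm thick and 16 mm high, floor 4 mm thick. Origin at the centre of its underside, z up. Three cans fit in a row along its x, 75 mm apart.
- turntable: small round welding turntable, fixed: green foot 124 mm across, steel disc 110 mm across with its top at 24 mm, and in its middle a black cup, 80 mm across outside and 70 mm inside, whose floor is 28 mm and whose rim is 36 mm above the bench. A short black crank sticks out at its -x side. Origin at the centre of its underside, the cup is centred on it.
There are look-alikes about, which are no part of the job. Several things look just like the red_spot: the one meant starts farthest to the robot's right.

How it is judged:
On the way, in this order (a step that is already met when the one before it is completed fails the run):
1. all three cans stand released in the grey side tray, the stub not yet moved (x of red_can in the frame of drip_tray between -0.1 and 0.1 m and y of red_can in the frame of drip_tray between -0.03 and 0.03 m and z of each of red_can, blue_can, yellow_can in the frame of drip_tray below 0.01 m and angle between each of red_can, blue_can, yellow_can's own z axis and vertical below 0.1 rad and linear speed of each of red_can, blue_can, yellow_can below 0.03 m/s and contact force between the fingers and red_can below 0.3 N and x of blue_can in the frame of drip_tray between -0.1 and 0.1 m and y of blue_can in the frame of drip_tray between -0.03 and 0.03 m and contact force between the fingers and blue_can below 0.3 N and x of yellow_can in the frame of drip_tray between -0.1 and 0.1 m and y of yellow_can in the frame of drip_tray between -0.03 and 0.03 m and contact force between the fingers and yellow_can below 0.3 N and distance of stub from where it was at the start of the episode below 0.02 m), for 0.2 s.
2. the stub sits released in the black cup while all three cans stand in the side tray (x of red_can in the frame of drip_tray between -0.1 and 0.1 m and y of red_can in the frame of drip_tray between -0.03 and 0.03 m and z of each of red_can, blue_can, yellow_can in the frame of drip_tray below 0.01 m and angle between each of red_can, blue_can, yellow_can, stub's own z axis and vertical below 0.1 rad and linear speed of each of red_can, blue_can, yellow_can below 0.03 m/s and contact force between the fingers and red_can below 0.3 N and x of blue_can in the frame of drip_tray between -0.1 and 0.1 m and y of blue_can in the frame of drip_tray between -0.03 and 0.03 m and contact force between the fingers and blue_can below 0.3 N and x of yellow_can in the frame of drip_tray between -0.1 and 0.1 m and y of yellow_can in the frame of drip_tray between -0.03 and 0.03 m and contact force between the fingers and yellow_can below 0.3 N and horizontal distance between stub and turntable below 0.014 m and z of stub in the frame of turntable between 0.024 and 0.032 m and linear speed of stub below 0.02 m/s and contact force between the fingers and stub below 0.3 N), for 0.2 s.
At the end, for the whole second after the job is handed in: The stub stands upright on the floor of the turntable's black cup (within 14 mm of its centre), and each can stands upright on the spot of its own colour within 12 mm of its centre; all released and at rest (horizontal distance between red_can and red_spot below 0.012 m and z of red_can in the frame of red_spot between -0.003 and 0.006 m and angle between each of red_can, blue_can, yellow_can, stub's own z axis and vertical below 0.1 rad and linear speed of each of red_can, blue_can, yellow_can, stub below 0.02 m/s and horizontal distance between blue_can and blue_spot below 0.012 m and z of blue_can in the frame of blue_spot between -0.003 and 0.006 m and horizontal distance between yellow_can and yellow_spot below 0.012 m and z of yellow_can in the frame of yellow_spot between -0.003 and 0.006 m and horizontal distance between stub and turntable below 0.014 m and z of stub in the frame of turntable between 0.024 and 0.032 m and contact force between the fingers and stub below 0.3 N); the robot touches nothing.
It fails at once if a can is tipped (more than about 35 degrees) (angle between any of red_can, blue_can, yellow_can's own z axis and vertical above 0.6 rad).
It fails at once if the stub is tipped (more than about 45 degrees) (angle between stub's own z axis and vertical above 0.8 rad).
It also fails if it takes over 144 s, if anything falls off the work surface, if the arm or the gripper's body presses on something with over 40 N, if the wrist force passes 120 N, or if a joint passes its speed limit or range.

## Robot

A 7-joint arm with a two-finger parallel gripper is mounted at the origin on the work surface. World frame = base frame: x ahead of the robot, y to its left, z up, the work surface at z = 0. Lengths are in m, angles in rad, forces in N, time in s.
With the tool pointing down it reaches from about 0.4 to 0.85 m from the base axis. Payload 10.4 kg.
Tool frame: the origin (TCP) lies at the very end of the fingers, on their centre line; the grasp point (between the pads) lies r.tcp_to_grasp behind it (r.tcp_to_grasp is the distance from the TCP to the grasp point, in m); z points along the fingers, y is the line along which they close (so a half turn about z gives the same grasp; the last joint's range is limited). The gripper opens to 87 mm and grips with 3 to 60 N. Pads are 19 mm wide; open, the fingers measure 117 mm over their backs; the gripper's body (75 mm by 190 mm) begins 51 mm behind the grasp point.
Start: joints at [1.274, 0.332, -0.065, 1.46, 0.022, 1.35, -0.088], TCP at [0.169, -0.602, 0.223] pointing down, gripper open.
Joint ranges: [-2.6, 2.6], [-0.5, 2.12], [-1.47, 1.34], [0.16, 2.42], [-1.27, 4.41], [0.06, 2.06], [-2.6, 2.6]. Speed limits (rad/s): [2.22, 2.22, 2.79, 2.79, 3.14, 3.14, 3.14].

## Interface

Orientations are given as a unit quaternion [x, y, z, w].
In Python, from bench import monitor, cams, ticket, r gives the robot as it stands.
- The arm moves only by the shell command python3 -m crank 'ROWS' [OPENING] [FORCE]. ROWS is a JSON object whose one key "steps" holds a list of rows, each a list of 2 entries, a list of its own where there are three numbers: the shift along the world's x, y, z in units of 25 mm (1.0 is 25 mm), then the turn, a rotation vector about the world's x, y, z in units of 5 degrees (1.0 is 5 degrees). In form: {"steps": [[[x, y, z], [ax, ay, az]], ...]}. A call has 1 to 10 rows; each row shifts and turns the commanded pose from where the row before left it; what a row does not reach is not made up. A row lasts 1/12 s, in which the tool goes at most 41.7 mm and 7.16 degrees, less where a joint would pass 70% of its speed; a pose out of reach is approached as far as the arm can. A call is refused whole if a number of a shift passes 1 or a number of a turn 1, either way. A call with a gripper value outside its range is refused whole. OPENING is the finger opening in mm, from 0 to 87, set as the call begins (- or left out, the last holds). The fingers move at their own pace and stop on an object; FORCE is the grip in N (left out, the last holds). Time passes only in rows, so rows that do not move let the fingers close. It gives the time, the measured TCP pose, the force, the opening and the grip force at its end, in the units of the state.
- monitor.read_state(): the state, without advancing time (a new reading comes with each control period).
- cams.camera(name): name is "scene" or "top"; returns a dict with "pixels" (384x512x3 uint8, blue, green, red), "z_map" (384x512 float32, m along the optical axis (not along the pixel's ray), 0 where there is no reading), "vfov" (degrees; the focal length in pixels is half the picture's height over the tangent of half this angle, whatever the lens; pixels are square), "cx", "cy" (the principal point, pixels), "k1" (the pictures are not rectified: a ray, as slopes to the right and down, at radius r is drawn at 1 + k1 r^2 times it, then the intrinsics apply), "T" (4x4, takes a point from camera to world coordinates). Camera axes: x right, y up, looking along -z (the intrinsics and any distortion apply to the point x, -y, -z); pixel columns grow to the right and rows downward; lengths in m; the calibration is good to about 2 mm. A picture is of the moment at which its call begins.
- ticket.close_job(): hands the job in; it is judged then, once.
The state is a dict: "time": time; "joint_positions": joint angles; "joint_vel": joint speeds; "joint_torque": joint torques, N m; "ee_pos": TCP position; "eef_rot": TCP orientation; "ft_force": force on the tool from outside, world axes, zero at the start; "torque": the same for the moment, N m; "width": finger opening in m; "grip_force": force on a finger pad.
Only numpy, scipy, OpenCV 4.12 (cv2) and the standard library are available. Lean on these libraries where they do the work, as an engineer would, in place of code of your own. Each camera call takes 0.05 s, during which the arm holds its last target. There are 200 camera calls.

## Working session

There is one attempt and no reset: what is moved stays moved. The work goes in short steps, Python scripts to look and compute and a shell command to move; the robot and the scene stay as the last step left them, time stands still between calls to the robot, and variables do not carry over. Pictures are saved under pics/ and viewed, at most 14 in all, crops included, and the job is handed in when it is done.

```bash
ls; mkdir -p pics; cat > h.py <<'E'
import numpy as np, cv2
from bench import monitor, cams, ticket, r
def K(c):
    f=c["pixels"].shape[0]/2/np.tan(np.radians(c["vfov"])/2)
    return f
def slopes(c,uv):
    f=K(c); M=np.array([[f,0,c["cx"]],[0,f,c["cy"]],[0,0,1.]])
    return cv2.undistortPoints(np.array(uv,float).reshape(-1,1,2),M,np.array([c["k1"],0,0,0,0.])).reshape(-1,2)
def rays(c,uv):
    s=slopes(c,uv); d=np.c_[s[:,0],-s[:,1],-np.ones(len(s))]
    T=np.array(c["T"]); return T[:3,3], d@T[:3,:3].T
def plane(c,uv,z):
    o,d=rays(c,uv); return o+d*((z-o[2])/d[:,2])[:,None]
def cloud(c):
    h,w=c["z_map"].shape; u,v=np.meshgrid(np.arange(w),np.arange(h))
    o,d=rays(c,np.c_[u.ravel(),v.ravel()]); return (o+d*c["z_map"].ravel()[:,None]).reshape(h,w,3)
E
python3 - <<'E'
from h import *
for n in("scene","top"):
    c=cams.camera(n); cv2.imwrite(f"pics/{n}0.png",c["pixels"]); np.savez(f"{n}0.npz",**c)
    print(n,c["vfov"],c["cx"],c["cy"],c["k1"],np.round(c["T"],3).tolist())
s=monitor.read_state(); print(s, r.tcp_to_grasp)
E
```

```text
pics
scene 48.26360779206857 260.10768753029976 192.8690228210377 -0.002628744439616673 [[-0.787, -0.354, 0.506, 1.179], [0.617, -0.477, 0.626, 0.739], [0.019, 0.805, 0.594, 0.741], [0.0, 0.0, 0.0, 1.0]]
top 46.723419888004635 256.8727221536539 191.0328319490792 -0.07790734674030451 [[0.001, 0.996, -0.09, 0.471], [-1.0, 0.002, 0.012, 0.005], [0.012, 0.09, 0.996, 0.992], [0.0, 0.0, 0.0, 1.0]]
{'time': 0.1, 'joint_positions': array([ 1.27440254,  0.33280062, -0.06469539,  1.46087791,  0.02160545,
        1.34987876, -0.08852503]), 'joint_vel': array([-0.00021693, -0.00186871,  0.00091683, -0.00175438, -0.00068213,
        0.00091401, -0.0003028 ]), 'joint_torque': array([ 1.27207844e-03, -6.24550080e+01,  2.43672001e-02, -3.90724111e+01,
       -6.15201867e-02,  3.66012077e-02,  3.00764623e-05]), 'ee_pos': array([ 0.16888889, -0.60138619,  0.22182868]), 'eef_rot': array([ 9.90644628e-01,  1.36465445e-01, -1.18341176e-04, -6.23392356e-04]), 'ft_force': array([-0.63324892, -0.51332056,  0.30463071]), 'torque': array([ 0.04445301, -0.00634768, -0.03762451]), 'grip_force': 0.0, 'width': 0.0871557252967443} 0.0187
```

View pics/scene0.png

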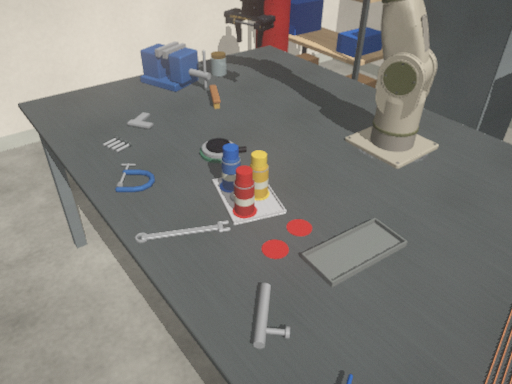

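View pics/top0.png

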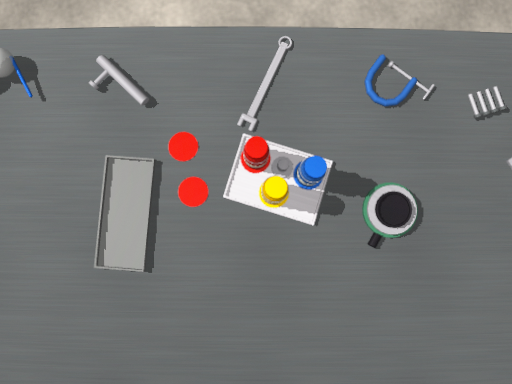

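Top view: red can (256,153), blue (311,171), yellow (275,190), stub (283,165), tray (278,178), turntable (391,210), side tray (125,213). Bare red discs sit at (183,146) and (194,192). Image right is the robot's right, so the real red_spot is the rightmost red disc, the one under the red can. Next I measure positions in both views.

```bash
cat > meas.py <<'E'
from h import *
R={'red':[((0,150,60),(5,255,255)),((174,150,60),(180,255,255))],'blue':[((108,150,50),(125,255,255))],'yellow':[((18,150,80),(33,255,255))]}
def mask(c,col):
    h=cv2.cvtColor(c["pixels"],cv2.COLOR_BGR2HSV); return sum(cv2.inRange(h,*map(np.array,x)) for x in R[col])>0
def capxy(c,P,col,zt=None,x0=(.35,.9),y0=(-.4,.5)):
    m=mask(c,col)&(P[...,0]>x0[0])&(P[...,0]<x0[1])&(P[...,1]>y0[0])&(P[...,1]<y0[1])&(P[...,2]>.1)
    if not m.any(): return None
    z=np.median(np.sort(P[m][:,2])[-60:]); t=m&(P[...,2]>z-.006)
    q=P[t][:,:2].astype(np.float32); (x,y),r_=cv2.minEnclosingCircle(q)
    return np.round([x,y,z,r_*2,t.sum()],4)
E
python3 - <<'E'
from meas import *
for n in("scene","top"):
    c=dict(np.load(f"{n}0.npz")); P=cloud(c); print(n)
    for k in R: print(k,capxy(c,P,k,y0=(-.3,.25)))
    X,Y,Z=P[...,0],P[...,1],P[...,2]
    print('bench z',np.median(Z[(X>.45)&(X<.5)&(Y>-.1)&(Y<.1)]))
    # drip tray: above bench, y .2..0.45
    g=lambda m,nm:print(nm,m.sum(),np.round(np.array(cv2.minAreaRect(P[m][:,:2].astype(np.float32))[0]),4),np.round(cv2.minAreaRect(P[m][:,:2].astype(np.float32))[1:][0],4),cv2.minAreaRect(P[m][:,:2].astype(np.float32))[2])
    comp=lambda m:cv2.connectedComponentsWithStats(m.astype(np.uint8))
    m=(Z>.0025)&(Z<.025)&(X>.3)&(X<.9)&(Y>-.5)&(Y<.5)
    nn,L,S,C=comp((Z>.0025)&(Z<.2)&(X>.3)&(X<.9)&(Y>-.5)&(Y<.5))
    for i in range(1,nn):
        if S[i,4]>400: g(L==i,('comp',np.round(C[i]),round(float(np.percentile(Z[L==i],98)),4)))
    # stub top z~.054
    s=(Z>.044)&(Z<.062)&~mask(c,'red')&~mask(c,'blue')&~mask(c,'yellow')
    hsv=cv2.cvtColor(c["pixels"],cv2.COLOR_BGR2HSV); s&=(hsv[...,1]<60)
    nn,L,S,C=comp(s)
    for i in range(1,nn):
        if S[i,4]>15: print('stubcand',np.round(C[i]),S[i,4],np.median(P[L==i],axis=0),cv2.minEnclosingCircle(P[L==i][:,:2].astype(np.float32)))
    b=(hsv[...,2]<40)&(Z>.022)&(Z<.042)&(Y<-.1)&(Y>-.5)&(X>.3)&(X<.8)
    nn,L,S,C=comp(b)
    for i in range(1,nn):
        if S[i,4]>60: print('cup',np.round(C[i]),S[i,4],np.percentile(P[L==i][:,2],[5,95]),cv2.minEnclosingCircle(P[L==i][:,:2].astype(np.float32)))
E
```

```text
scene
red [6.362e-01 2.500e-03 1.387e-01 4.430e-02 1.280e+02]
blue [ 5.987e-01 -1.142e-01  1.381e-01  4.450e-02  1.010e+02]
yellow [ 0.5651 -0.0297  0.1034  0.0414  9.    ]
bench z -0.0002737037335168724
('comp', array([242., 181.]), 0.1386) 3931 [ 0.5528 -0.1588] [0.4529 0.1621] 72.73076629638672
('comp', array([135., 179.]), 0.0177) 487 [ 0.7996 -0.3231] [0.1535 0.1081] 60.144126892089844
('comp', array([353., 251.]), 0.0173) 3228 [0.5034 0.2842] [0.1268 0.2729] 86.25025177001953
('comp', array([189., 230.]), 0.0099) 510 [ 0.8031 -0.0183] [0.0413 0.2254] 66.74053192138672
('comp', array([265., 319.]), 0.0255) 927 [0.7925 0.3123] [0.1703 0.0702] 48.31169509887695
stubcand [65.  9.] 422 [ 0.38785048 -2.23600053  0.05248754] ((0.3020438849925995, -2.229187488555908), 0.44882023334503174)
stubcand [364.  21.] 22 [-0.99356578 -0.99065917  0.05222523] ((-0.9919365048408508, -0.9896673560142517), 0.025574762374162674)
stubcand [469.  49.] 306 [-1.02269641 -0.31823429  0.05287725] ((-1.0639814138412476, -0.355844646692276), 0.2151334285736084)
stubcand [219.  64.] 59 [ 0.13678558 -0.871709
[... 1166 characters left out ...]
598] 72.5511474609375
('comp', array([125., 213.]), 0.017) 3998 [0.51   0.2888] [0.12   0.2532] 85.50834655761719
('comp', array([389., 211.]), 0.0365) 2490 [ 0.5105 -0.3052] [0.1374 0.1277] 10.545495986938477
stubcand [ 3. 59.] 154 [0.85308683 0.56496259 0.04944372] ((0.8543629050254822, 0.5730737447738647), 0.0273608285933733)
stubcand [283. 165.] 107 [ 0.61213884 -0.06154121  0.05319776] ((0.6131842136383057, -0.06110465154051781), 0.012300563044846058)
stubcand [302. 179.] 37 [ 0.57777032 -0.09903574  0.05428799] ((0.5866378545761108, -0.10690544545650482), 0.022875236347317696)
cup [384. 206.] 115 [0.02521778 0.03693542] ((0.5199403762817383, -0.30160772800445557), 0.035703592002391815)
```

```bash
python3 - <<'E'
import cv2
i=cv2.imread("pics/top0.png")[120:270,90:430]; cv2.imwrite("pics/crop.png",cv2.resize(i,(800,353),interpolation=cv2.INTER_CUBIC))
E
```

```text
(no output)
```

View pics/crop.png

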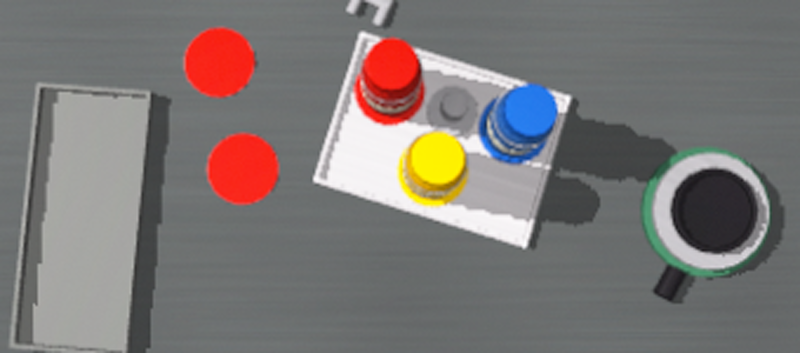

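Crop: the red can (392,65) is on the left side of the white tray, yellow at (437,160), blue at (528,112), stub at (455,103). The loose red discs at (220,62) and (243,168) are the decoys. Now I refine by triangulating across both views.

```bash
cat >> meas.py <<'E'
def big(m):
    n,L,S,C=cv2.connectedComponentsWithStats(m.astype(np.uint8)); i=1+np.argmax(S[1:,4]); return L==i
def cap(c,P,col,lo=.130,hi=.150,win=None):
    m=mask(c,col)&(P[...,2]>lo)&(P[...,2]<hi)
    if win: m&=(abs(P[...,0]-win[0])<.06)&(abs(P[...,1]-win[1])<.06)
    m=big(m); e=cv2.fitEllipse(max(cv2.findContours(m.astype(np.uint8),0,1)[0],key=len)); z=np.median(P[m][:,2]); return e[0],z,m.sum()
def tri(c1,u1,c2,u2):
    A=[];b=[]
    for c,u in((c1,u1),(c2,u2)):
        o,d=rays(c,[u]); d=d[0]/np.linalg.norm(d); M=np.eye(3)-np.outer(d,d); A.append(M); b.append(M@o)
    return np.linalg.lstsq(np.vstack(A),np.hstack(b),rcond=None)[0]
E
python3 - <<'E'
from meas import *
S=dict(np.load("scene0.npz"));T=dict(np.load("top0.npz"));PS,PT=cloud(S),cloud(T)
G={}
for k in R:
    try:
        a,za,na=cap(S,PS,k,lo=.132);
    except Exception as e: a=None; print(e)
    b,zb,nb=cap(T,PT,k,lo=.132)
    G[k]=plane(T,[b],.138)[0]
    print(k,'top@.138',G[k].round(4),zb.round(4),nb, *( (plane(S,[a],.138)[0].round(4),na,'tri',tri(S,a,T,b).round(4)) if a else ()))
# rack: white, low sat bright in top, convex hull corners
h=cv2.cvtColor(T["pixels"],cv2.COLOR_BGR2HSV)
def rect(c,P,zlo,zhi,xr,yr,zpl):
    m=(P[...,2]>zlo)&(P[...,2]<zhi)&(P[...,0]>xr[0])&(P[...,0]<xr[1])&(P[...,1]>yr[0])&(P[...,1]<yr[1])
    m=big(cv2.morphologyEx(m.astype(np.uint8),cv2.MORPH_OPEN,np.ones((2,2)))>0)
    q=np.argwhere(m)[:,::-1]; hull=cv2.convexHull(q.astype(np.int32))[:,0]
    return cv2.minAreaRect(plane(c,hull,zpl)[:,:2].astype(np.float32))
print('drip top',rect(T,PT,.0025,.03,(.35,.7),(.15,.42),.016))
print('drip scene',rect(S,PS,.0025,.03,(.35,.7),(.15,.42),.016))
print('rack top',rect(T,PT,.0025,.013,(.4,.72),(-.2,.1),.010))
print('rack scene',rect(S,PS,.0025,.013,(.4,.72),(-.2,.1),.010))
for nm,c,P in(('top',T,PT),('scene',S,PS)):
    h=cv2.cvtColor(c["pixels"],cv2.COLOR_BGR2HSV)
    w=(abs(P[...,0]-.51)<.09)&(abs(P[...,1]+.305)<.09)
    g=w&(P[...,2]>.004)&(h[...,0]>60)&(h[...,0]<90)&(h[...,1]>100)
    print(nm,'green',g.sum(),P[g].mean(0) if g.any() else '')
    d=big(w&(h[...,2]<60)&(P[...,2]>.020)&(P[...,2]<.045)); ct=max(cv2.findContours(d.astype(np.uint8),0,1)[0],key=len)
    q=plane(c,ct[:,0],.036)[:,:2].astype(np.float32); print('cup dark',d.sum(),np.percentile(P[d][:,2],[5,50,95]),cv2.minEnclosingCircle(q),cv2.fitEllipse(ct)[0])
E
```

```text
red top@.138 [ 0.6336 -0.0027  0.138 ] 0.137 383 [0.6394 0.0044 0.138 ] 132 tri [ 0.6346 -0.0026  0.1324]
blue top@.138 [ 0.5965 -0.1179  0.138 ] 0.1365 40 [ 0.6019 -0.1111  0.138 ] 101 tri [ 0.5971 -0.1185  0.1329]
OpenCV(4.12.0) /io/opencv/modules/imgproc/src/shapedescr.cpp:361: error: (-201:Incorrect size of input array) There should be at least 5 points to fit the ellipse in function 'fitEllipseNoDirect'

yellow top@.138 [ 0.5556 -0.0407  0.138 ] 0.1369 392
drip top ((0.5084437131881714, 0.28344404697418213), (0.11325033754110336, 0.25025975704193115), 85.52436065673828)
drip scene ((0.5161713361740112, 0.2965177297592163), (0.11965402215719223, 0.2601819336414337), 85.69134521484375)
rack top ((0.5790132284164429, -0.05268462002277374), (0.20946864783763885, 0.1399635225534439), 72.42278289794922)
rack scene ((0.5889238715171814, -0.04119279980659485), (0.21665863692760468, 0.15404954552650452), 72.52103424072266)
top green 262 [ 0.51246372 -0.2719741   0.00931388]
cup dark 987 [0.02498202 0.02824227 0.03634685] ((0.5182859897613525, -0.30284446477890015), 0.03972935676574707) (393.1295471191406, 209.17465209960938)
scene green 0 
cup dark 183 [0.02558764 0.02879685 0.03504626] ((0.5268970727920532, -0.29105275869369507), 0.04334055259823799) (216.37103271484375, 144.82908630371094)
```

```bash
A='[[0.775,1,0],[0,0,0.62]]'; 
python3 -m crank '{"steps":[[[0.775,1,0],[0,0,0.62]],[[0.775,1,0],[0,0,0.62]],[[0.775,1,0],[0,0,0.62]],[[0.775,1,0],[0,0,0.62]],[[0.775,1,0],[0,0,0.62]],[[0.775,1,0],[0,0,0.62]],[[0.775,1,0],[0,0,0.62]],[[0.775,1,0],[0,0,0.62]]]}' 64 30
python3 -m crank '{"steps":[[[0.775,1,0],[0,0,0.62]],[[0.775,1,0],[0,0,0.62]],[[0.775,1,0],[0,0,0.62]],[[0.775,1,0],[0,0,0.62]],[[0.775,1,0],[0,0,0.62]],[[0.775,1,0],[0,0,0.62]],[[0.775,1,0],[0,0,0.62]],[[0.775,1,0],[0,0,0.62]]]}'
```

```text
time: 0.77
ee_pos: [0.3246, -0.4002, 0.2223]
eef_rot: [0.938, 0.347, -0.0, -0.0]
ft_force: [1.3, -0.2, -0.7]
width: 0.0641
grip_force: 0.0
time: 1.43
ee_pos: [0.4795, -0.2003, 0.2224]
eef_rot: [0.841, 0.54, -0.0, -0.0]
ft_force: [0.6, -0.9, 0.4]
width: 0.0638
grip_force: 0.0
```

```bash
python3 - <<'E'
from meas import *
import meas
T=dict(np.load("top0.npz"));PT=cloud(T)
meas.R['blue']=[((100,80,40),(130,255,255))]
for k in R:
    b,z,n=cap(T,PT,k,lo=.128); p=plane(T,[b],.138)[0]; print(k,p.round(4),z.round(4),n)
print(plane(T,[(393.13,209.17)],.036), plane(T,[(283,165)],.054))
E
```

```text
red [ 0.6333 -0.0027  0.138 ] 0.137 389
blue [ 0.5956 -0.1177  0.138 ] 0.1371 404
yellow [ 0.5554 -0.0407  0.138 ] 0.1369 395
[[ 0.51830049 -0.30269704  0.036     ]] [[ 0.61158324 -0.06165633  0.054     ]]
```

```bash
python3 -m crank '{"steps":[[[0.778,0.989,0],[0,0,0.615]],[[0.778,0.989,0],[0,0,0.615]],[[0.778,0.989,0],[0,0,0.615]],[[0.778,0.989,0],[0,0,0.615]],[[0.778,0.989,0],[0,0,0.615]],[[0.778,0.989,0],[0,0,0.615]],[[0.778,0.989,0],[0,0,0.615]],[[0.778,0.989,0],[0,0,0.615]],[[0,0,0],[0,0,0]]]}' 64 30
python3 -m crank '{"steps":[[[0,0,-0.9],[0,0,0]],[[0,0,-0.9],[0,0,0]],[[0,0,-0.9],[0,0,0]],[[0,0,-0.8],[0,0,0]],[[0,0,-0.5],[0,0,0]],[[0,0,-0.4],[0,0,0]],[[0,0,0],[0,0,0]]]}'
python3 - <<'E'
from h import *
c=cams.camera("scene"); i=c["pixels"][90:260,150:400]; cv2.imwrite("pics/s1.png",cv2.resize(i,(750,510)))
E
```

```text
time: 2.18
ee_pos: [0.636, 0.0028, 0.2216]
eef_rot: [0.704, 0.71, 0.001, -0.002]
ft_force: [0.4, 1.5, -0.0]
width: 0.0639
grip_force: 0.0
time: 2.77
ee_pos: [0.6336, -0.0041, 0.1106]
eef_rot: [0.708, 0.706, -0.001, -0.001]
ft_force: [-1.2, 0.8, -0.6]
width: 0.0635
grip_force: 0.0
```

View pics/s1.png

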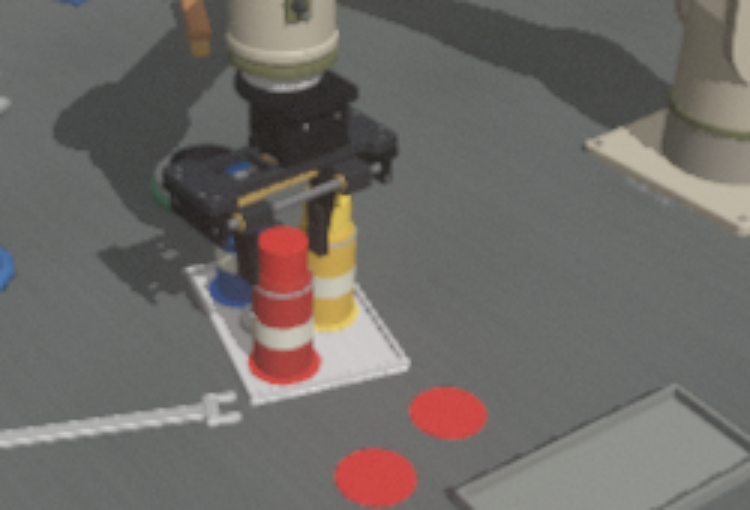

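The scene crop shows the fingers either side of the red cap (285,250), possibly a little behind it. I'll check that against the point cloud.

```bash
python3 - <<'E'
from meas import *
c=cams.camera("scene"); P=cloud(c); hsv=cv2.cvtColor(c["pixels"],cv2.COLOR_BGR2HSV)
def proj(p):
    T=np.array(c["T"]); q=np.linalg.inv(T)@np.r_[p,1]; f=K(c); return c["cx"]+f*q[0]/-q[2], c["cy"]-f*q[1]/-q[2]
print('tcp px crop',[( (u-150)*3,(v-90)*3) for u,v in [proj(monitor.read_state()["ee_pos"])]])
d=(hsv[...,2]<70)&(abs(P[...,0]-.634)<.07)&(abs(P[...,1])<.05)&(P[...,2]>.1)&(P[...,2]<.15)
for s in(-1,1):
    m=d&(np.sign(P[...,0]-.634)==s); print(s,m.sum(),np.percentile(P[m],[5,50,95],axis=0).round(4).tolist())
m=mask(c,'red')&(P[...,2]>.105)&(P[...,2]<.15)&(abs(P[...,0]-.634)<.05)
print('cap',m.sum(),np.percentile(P[m],[2,50,98],axis=0).round(4).tolist())
E
```

```text
tcp px crop [(np.float64(280.39524227678663), np.float64(260.038513013007))]
-1 70 [[0.5965, -0.0082, 0.1167], [0.6009, 0.0019, 0.1329], [0.6029, 0.0086, 0.1486]]
1 69 [[0.6704, -0.0113, 0.116], [0.6745, 0.0022, 0.1304], [0.6779, 0.009, 0.1476]]
cap 274 [[0.6195, -0.0163, 0.1058], [0.6431, 0.0101, 0.1316], [0.6566, 0.022, 0.1394]]
```

```bash
python3 -m crank '{"steps":[[[0,0,0],[0,0,0]],[[0,0,0],[0,0,0]],[[0,0,0],[0,0,0]],[[0,0,0],[0,0,0]],[[0,0,0],[0,0,0]],[[0,0,0],[0,0,0]]]}' 36 30
python3 -m crank '{"steps":[[[0,0,0.3],[0,0,0]],[[0,0,0.5],[0,0,0]],[[0,0,0.6],[0,0,0]],[[0,0,0.6],[0,0,0]],[[0,0,0.6],[0,0,0]],[[0,0,0.4],[0,0,0]]]}'
```

```text
time: 3.37
ee_pos: [0.635, -0.0039, 0.1132]
eef_rot: [0.708, 0.706, 0.0, 0.0]
ft_force: [1.0, -0.3, 2.9]
width: 0.0434
grip_force: 30.0
time: 3.87
ee_pos: [0.635, -0.0037, 0.1901]
eef_rot: [0.708, 0.706, 0.001, 0.001]
ft_force: [0.7, -0.3, -2.0]
width: 0.0433
grip_force: 30.0
```

```bash
python3 -m crank '{"steps":[[[-0.1,0.3,0],[0,0,0]],[[-0.2,0.6,0],[0,0,0]],[[-0.3,0.9,0],[0,0,0]],[[-0.3,0.9,0],[0,0,0]],[[-0.3,0.9,0],[0,0,0]],[[-0.3,0.9,0],[0,0,0]],[[-0.3,0.9,0],[0,0,0]],[[-0.3,0.9,0],[0,0,0]],[[-0.3,0.9,0],[0,0,0]],[[-0.3,0.9,0],[0,0,0]]]}'
python3 -m crank '{"steps":[[[-0.3,0.9,0],[0,0,0]],[[-0.3,0.9,0],[0,0,0]],[[-0.3,0.9,0],[0,0,0]],[[-0.3,0.9,0],[0,0,0]],[[-0.3,0.9,0],[0,0,0]],[[-0.27,0.8,0],[0,0,0]],[[-0.2,0.6,0],[0,0,0]],[[-0.13,0.4,0],[0,0,0]],[[-0.04,0.12,0],[0,0,0]],[[0,0,0],[0,0,0]]]}'
python3 -m crank '{"steps":[[[0,0,0],[0,0,0]],[[0,0,0],[0,0,0]]]}'
python3 - <<'E'
from h import *
p=[monitor.read_state()["ee_pos"]]
c=cams.camera("top"); cv2.imwrite("pics/t2.png",cv2.resize(c["pixels"][100:300,70:350],None,fx=2.5,fy=2.5)); print(p)
E
```

```text
time: 4.7
ee_pos: [0.5649, 0.201, 0.1865]
eef_rot: [0.707, 0.707, -0.001, -0.001]
ft_force: [0.3, -0.0, -2.0]
width: 0.0433
grip_force: 30.0
time: 5.53
ee_pos: [0.5124, 0.3599, 0.187]
eef_rot: [0.707, 0.707, -0.0, -0.0]
ft_force: [1.0, -0.1, -2.8]
width: 0.0432
grip_force: 30.0
time: 5.7
ee_pos: [0.5143, 0.3578, 0.1874]
eef_rot: [0.708, 0.706, -0.0, 0.0]
ft_force: [0.1, -0.1, -1.5]
width: 0.043
grip_force: 30.0
[array([0.51427732, 0.3577663 , 0.18735055])]
```

View pics/t2.png

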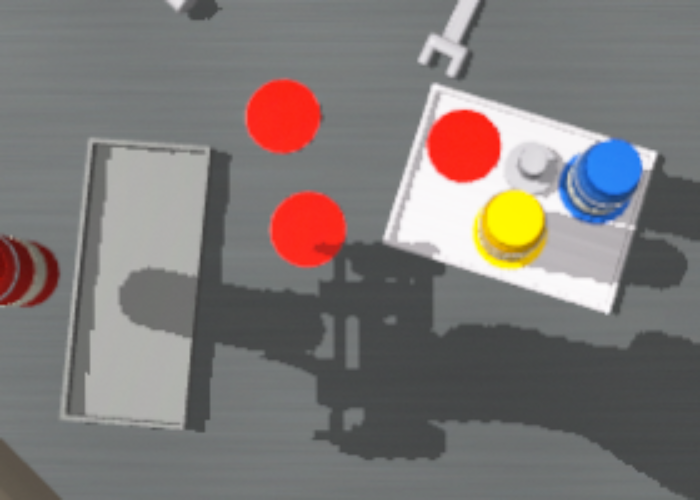

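The top view shows the red can at the left edge (25,270) and the red spot exposed at (464,146). The stub is undisturbed at (533,165). The grey tray's long axis runs along world x, at about -4.5°, so I correct the drop spots to (0.423,0.290), (0.508,0.283) and (0.593,0.277).

```bash
python3 -m crank '{"steps":[[[-0.4,-0.3,0],[0,0,0]],[[-0.7,-0.53,0],[0,0,0]],[[-0.8,-0.6,0],[0,0,0]],[[-0.8,-0.6,0],[0,0,0]],[[-0.6,-0.45,0],[0,0,0]],[[-0.34,-0.26,0],[0,0,0]],[[0,0,0],[0,0,0]],[[0,0,0],[0,0,0]]]}'
python3 -m crank '{"steps":[[[0,0,-0.5],[0,0,0]],[[0,0,-0.6],[0,0,0]],[[0,0,-0.6],[0,0,0]],[[0,0,-0.5],[0,0,0]],[[0,0,-0.3],[0,0,0]],[[0,0,-0.2],[0,0,0]],[[0,0,-0.15],[0,0,0]],[[0,0,-0.1],[0,0,0]],[[0,0,-0.05],[0,0,0]],[[0,0,0],[0,0,0]]]}'
```

```text
time: 6.42
ee_pos: [0.4233, 0.2898, 0.188]
eef_rot: [0.708, 0.706, 0.0, 0.001]
ft_force: [0.7, 0.2, -1.9]
width: 0.0434
grip_force: 30.0
time: 7.25
ee_pos: [0.4228, 0.2907, 0.1128]
eef_rot: [0.708, 0.706, 0.0, 0.0]
ft_force: [-0.1, -0.1, -2.7]
width: 0.043
grip_force: 30.0
```

```bash
python3 -m crank '{"steps":[[[0,0,-0.05],[0,0,0]],[[0,0,-0.05],[0,0,0]],[[0,0,0],[0,0,0]]]}'
python3 -m crank '{"steps":[[[0,0,-0.04],[0,0,0]],[[0,0,0],[0,0,0]],[[0,0,0],[0,0,0]]]}'
```

```text
time: 7.5
ee_pos: [0.4231, 0.291, 0.1111]
eef_rot: [0.708, 0.706, 0.001, 0.0]
ft_force: [-1.1, -0.8, 4.7]
width: 0.0432
grip_force: 30.0
time: 7.75
ee_pos: [0.4233, 0.2912, 0.111]
eef_rot: [0.708, 0.706, 0.001, 0.001]
ft_force: [-3.4, -2.4, 16.9]
width: 0.0429
grip_force: 30.0
```

```bash
python3 -m crank '{"steps":[[[0,0,0.04],[0,0,0]],[[0,0,0],[0,0,0]],[[0,0,0],[0,0,0]],[[0,0,0],[0,0,0]],[[0,0,0.3],[0,0,0]],[[0,0,0.6],[0,0,0]],[[0,0,0.8],[0,0,0]],[[0,0,0.8],[0,0,0]],[[0,0,0.6],[0,0,0]]]}' 62
python3 -m crank '{"steps":[[[0,0,0],[0,0,0]]]}'
python3 - <<'E'
from meas import *
T=cams.camera("top");P=cloud(T)
b,z,n=cap(T,P,'red',lo=.125,win=(.423,.29)); print(plane(T,[b],.136),z,n)
E
```

```text
time: 8.5
ee_pos: [0.4228, 0.291, 0.1896]
eef_rot: [0.708, 0.707, 0.001, 0.0]
ft_force: [0.2, 0.3, 0.6]
width: 0.0621
grip_force: 0.0
time: 8.58
ee_pos: [0.4238, 0.2918, 0.191]
eef_rot: [0.708, 0.706, 0.002, 0.001]
ft_force: [0.5, 0.3, 0.4]
width: 0.062
grip_force: 0.0
[[0.423989  0.2876939 0.136    ]] 0.13465335938882372 404
```

```bash
python3 -m crank '{"steps":[[[0.12,-0.3,0],[0,0,0]],[[0.24,-0.6,0],[0,0,0]],[[0.36,-0.9,0],[0,0,0]],[[0.36,-0.9,0],[0,0,0]],[[0.36,-0.9,0],[0,0,0]],[[0.36,-0.9,0],[0,0,0]],[[0.36,-0.9,0],[0,0,0]],[[0.36,-0.9,0],[0,0,0]],[[0.36,-0.9,0],[0,0,0]],[[0.36,-0.9,0],[0,0,0]]]}'
python3 -m crank '{"steps":[[[0.36,-0.9,0],[0,0,0]],[[0.36,-0.9,0],[0,0,0]],[[0.36,-0.9,0],[0,0,0]],[[0.36,-0.9,0],[0,0,0]],[[0.32,-0.8,0],[0,0,0]],[[0.2,-0.5,0],[0,0,0]],[[0.15,-0.32,0],[0,0,0]],[[0,0,0],[0,0,0]],[[0,0,0],[0,0,0]]]}'
```

```text
time: 9.47
ee_pos: [0.5033, 0.086, 0.1864]
eef_rot: [0.708, 0.706, -0.001, -0.0]
ft_force: [1.0, 0.1, -0.4]
width: 0.0621
grip_force: 0.0
time: 10.22
ee_pos: [0.556, -0.0416, 0.1872]
eef_rot: [0.708, 0.707, 0.0, -0.001]
ft_force: [0.2, 1.2, 0.8]
width: 0.0622
grip_force: 0.0
```

```bash
python3 -m crank '{"steps":[[[0,0,-0.6],[0,0,0]],[[0,0,-0.7],[0,0,0]],[[0,0,-0.7],[0,0,0]],[[0,0,-0.6],[0,0,0]],[[0,0,-0.4],[0,0,0]],[[0,0,0],[0,0,0]]]}'
python3 -m crank '{"steps":[[[0,0,0],[0,0,0]],[[0,0,0],[0,0,0]],[[0,0,0],[0,0,0]],[[0,0,0],[0,0,0]],[[0,0,0],[0,0,0]]]}' 36 30
python3 -m crank '{"steps":[[[0,0,0.3],[0,0,0]],[[0,0,0.5],[0,0,0]],[[0,0,0.6],[0,0,0]],[[0,0,0.6],[0,0,0]],[[0,0,0.6],[0,0,0]],[[0,0,0.4],[0,0,0]],[[0,0,0],[0,0,0]]]}'
```

```text
time: 10.72
ee_pos: [0.5549, -0.0411, 0.1107]
eef_rot: [0.707, 0.707, -0.001, -0.001]
ft_force: [0.2, 0.1, 0.4]
width: 0.0619
grip_force: 0.0
time: 11.13
ee_pos: [0.5569, -0.0424, 0.1135]
eef_rot: [0.708, 0.706, 0.0, 0.001]
ft_force: [-0.2, 0.3, 3.6]
width: 0.043
grip_force: 30.0
time: 11.72
ee_pos: [0.5575, -0.0424, 0.1905]
eef_rot: [0.708, 0.706, 0.001, 0.002]
ft_force: [0.3, 0.4, -2.6]
width: 0.0433
grip_force: 30.0
```

```bash
python3 -m crank '{"steps":[[[-0.05,0.3,0],[0,0,0]],[[-0.09,0.6,0],[0,0,0]],[[-0.135,0.9,0],[0,0,0]],[[-0.135,0.9,0],[0,0,0]],[[-0.135,0.9,0],[0,0,0]],[[-0.135,0.9,0],[0,0,0]],[[-0.135,0.9,0],[0,0,0]],[[-0.135,0.9,0],[0,0,0]],[[-0.135,0.9,0],[0,0,0]],[[-0.135,0.9,0],[0,0,0]]]}'
python3 -m crank '{"steps":[[[-0.135,0.9,0],[0,0,0]],[[-0.135,0.9,0],[0,0,0]],[[-0.135,0.9,0],[0,0,0]],[[-0.135,0.9,0],[0,0,0]],[[-0.1,0.7,0],[0,0,0]],[[-0.06,0.4,0],[0,0,0]],[[-0.03,0.2,0],[0,0,0]],[[0,0,0],[0,0,0]],[[0,0,0],[0,0,0]]]}'
python3 -m crank '{"steps":[[[0,0,-0.5],[0,0,0]],[[0,0,-0.6],[0,0,0]],[[0,0,-0.6],[0,0,0]],[[0,0,-0.5],[0,0,0]],[[0,0,-0.3],[0,0,0]],[[0,0,-0.2],[0,0,0]],[[0,0,-0.2],[0,0,0]],[[0,0,-0.1],[0,0,0]],[[0,0,-0.1],[0,0,0]],[[0,0,0],[0,0,0]]]}'
```

```text
time: 12.55
ee_pos: [0.5247, 0.1615, 0.1865]
eef_rot: [0.708, 0.707, -0.001, -0.0]
ft_force: [0.6, 0.2, -2.1]
width: 0.0431
grip_force: 30.0
time: 13.3
ee_pos: [0.5078, 0.2816, 0.1872]
eef_rot: [0.708, 0.706, -0.0, 0.0]
ft_force: [-0.5, -0.2, -2.7]
width: 0.0436
grip_force: 30.0
time: 14.13
ee_pos: [0.5079, 0.2832, 0.1116]
eef_rot: [0.708, 0.706, 0.001, 0.0]
ft_force: [-2.2, -2.0, 7.0]
width: 0.0435
grip_force: 30.0
```

```bash
python3 -m crank '{"steps":[[[0,0,0],[0,0,0]],[[0,0,0],[0,0,0]],[[0,0,0],[0,0,0]],[[0,0,0],[0,0,0]],[[0,0,0.3],[0,0,0]],[[0,0,0.6],[0,0,0]],[[0,0,0.8],[0,0,0]],[[0,0,0.8],[0,0,0]],[[0,0,0.6],[0,0,0]]]}' 62
python3 -m crank '{"steps":[[[0.07,-0.3,0],[0,0,0]],[[0.13,-0.6,0],[0,0,0]],[[0.2,-0.9,0],[0,0,0]],[[0.2,-0.9,0],[0,0,0]],[[0.2,-0.9,0],[0,0,0]],[[0.2,-0.9,0],[0,0,0]],[[0.2,-0.9,0],[0,0,0]],[[0.2,-0.9,0],[0,0,0]],[[0.2,-0.9,0],[0,0,0]],[[0.2,-0.9,0],[0,0,0]]]}'
python3 -m crank '{"steps":[[[0.2,-0.9,0],[0,0,0]],[[0.2,-0.9,0],[0,0,0]],[[0.2,-0.9,0],[0,0,0]],[[0.2,-0.9,0],[0,0,0]],[[0.2,-0.9,0],[0,0,0]],[[0.2,-0.9,0],[0,0,0]],[[0.2,-0.9,0],[0,0,0]],[[0.18,-0.8,0],[0,0,0]],[[0.11,-0.5,0],[0,0,0]],[[0.07,-0.4,0],[0,0,0]]]}'
python3 -m crank '{"steps":[[[0,0,0],[0,0,0]],[[0,0,0],[0,0,0]]]}'
```

```text
time: 14.88
ee_pos: [0.5079, 0.283, 0.1899]
eef_rot: [0.708, 0.706, 0.001, 0.0]
ft_force: [0.9, -0.1, 0.0]
width: 0.0616
grip_force: 0.0
time: 15.72
ee_pos: [0.5526, 0.0785, 0.1875]
eef_rot: [0.708, 0.706, -0.0, 0.0]
ft_force: [-0.2, -0.6, 0.4]
width: 0.0622
grip_force: 0.0
time: 16.55
ee_pos: [0.5965, -0.1216, 0.1873]
eef_rot: [0.708, 0.706, -0.0, -0.0]
ft_force: [0.5, 0.7, -0.9]
width: 0.0623
grip_force: 0.0
time: 16.72
ee_pos: [0.5965, -0.1193, 0.1874]
eef_rot: [0.708, 0.706, 0.0, -0.0]
ft_force: [0.1, 0.5, -0.0]
width: 0.0619
grip_force: 0.0
```

```bash
python3 -m crank '{"steps":[[[0,0,-0.6],[0,0,0]],[[0,0,-0.7],[0,0,0]],[[0,0,-0.7],[0,0,0]],[[0,0,-0.6],[0,0,0]],[[0,0,-0.4],[0,0,0]],[[0,0,0],[0,0,0]]]}'
python3 -m crank '{"steps":[[[0,0,0],[0,0,0]],[[0,0,0],[0,0,0]],[[0,0,0],[0,0,0]],[[0,0,0],[0,0,0]],[[0,0,0],[0,0,0]]]}' 36 30
python3 -m crank '{"steps":[[[0,0,0.3],[0,0,0]],[[0,0,0.5],[0,0,0]],[[0,0,0.6],[0,0,0]],[[0,0,0.6],[0,0,0]],[[0,0,0.6],[0,0,0]],[[0,0,0.4],[0,0,0]],[[0,0,0],[0,0,0]]]}'
```

```text
time: 17.22
ee_pos: [0.5954, -0.1183, 0.1106]
eef_rot: [0.707, 0.707, -0.001, -0.001]
ft_force: [-0.5, 0.3, -1.2]
width: 0.0624
grip_force: 0.0
time: 17.63
ee_pos: [0.5971, -0.1199, 0.1136]
eef_rot: [0.708, 0.706, 0.0, 0.001]
ft_force: [-1.3, 0.1, 4.4]
width: 0.0435
grip_force: 30.0
time: 18.22
ee_pos: [0.5978, -0.12, 0.1906]
eef_rot: [0.708, 0.706, 0.001, 0.002]
ft_force: [0.4, 0.1, -2.2]
width: 0.0436
grip_force: 30.0
```

```bash
python3 -m crank '{"steps":[[[-0.01,0.3,0],[0,0,0]],[[-0.01,0.6,0],[0,0,0]],[[-0.01,0.9,0],[0,0,0]],[[-0.01,0.9,0],[0,0,0]],[[-0.01,0.9,0],[0,0,0]],[[-0.01,0.9,0],[0,0,0]],[[-0.01,0.9,0],[0,0,0]],[[-0.01,0.9,0],[0,0,0]],[[-0.01,0.9,0],[0,0,0]],[[-0.01,0.9,0],[0,0,0]]]}'
python3 -m crank '{"steps":[[[-0.01,0.9,0],[0,0,0]],[[-0.01,0.9,0],[0,0,0]],[[-0.01,0.9,0],[0,0,0]],[[-0.01,0.9,0],[0,0,0]],[[-0.01,0.9,0],[0,0,0]],[[-0.01,0.9,0],[0,0,0]],[[0,0.9,0],[0,0,0]],[[0,0.8,0],[0,0,0]],[[0,0.44,0],[0,0,0]],[[0,0.2,0],[0,0,0]]]}'
python3 -m crank '{"steps":[[[0,0,0],[0,0,0]],[[0,0,-0.5],[0,0,0]],[[0,0,-0.6],[0,0,0]],[[0,0,-0.6],[0,0,0]],[[0,0,-0.5],[0,0,0]],[[0,0,-0.3],[0,0,0]],[[0,0,-0.2],[0,0,0]],[[0,0,-0.2],[0,0,0]],[[0,0,-0.1],[0,0,0]],[[0,0,-0.05],[0,0,0]]]}'
python3 -m crank '{"steps":[[[0,0,0],[0,0,0]],[[0,0,-0.05],[0,0,0]],[[0,0,0],[0,0,0]]]}'
```

```text
time: 19.05
ee_pos: [0.5932, 0.0841, 0.1864]
eef_rot: [0.708, 0.707, -0.001, -0.001]
ft_force: [0.1, 0.8, -2.7]
width: 0.0433
grip_force: 30.0
time: 19.88
ee_pos: [0.5912, 0.2784, 0.1865]
eef_rot: [0.707, 0.707, -0.0, -0.001]
ft_force: [-0.3, -0.3, -2.9]
width: 0.0433
grip_force: 30.0
time: 20.72
ee_pos: [0.5928, 0.2762, 0.1116]
eef_rot: [0.708, 0.706, 0.0, 0.0]
ft_force: [-2.9, -0.9, 3.2]
width: 0.0429
grip_force: 30.0
time: 20.97
ee_pos: [0.593, 0.2766, 0.1116]
eef_rot: [0.708, 0.706, 0.001, 0.0]
ft_force: [-1.9, -1.7, 4.2]
width: 0.0434
grip_force: 30.0
```

Release, lift, and look with both cameras.

```bash
python3 -m crank '{"steps":[[[0,0,0],[0,0,0]],[[0,0,0],[0,0,0]],[[0,0,0],[0,0,0]],[[0,0,0],[0,0,0]],[[0,0,0.3],[0,0,0]],[[0,0,0.6],[0,0,0]],[[0,0,0.8],[0,0,0]],[[0,0,0.8],[0,0,0]],[[0,0,0.6],[0,0,0]]]}' 62
python3 -m crank '{"steps":[[[0,0,0],[0,0,0]],[[0,0,0],[0,0,0]],[[0,0,0],[0,0,0]]]}'
cat > look.py <<'E'
from meas import *
import meas
meas.R['blue']=[((100,80,40),(130,255,255))]
if __name__=="__main__":
    T=cams.camera("top");P=cloud(T); S=cams.camera("scene");PS=cloud(S); cv2.imwrite("pics/t3.png",T["pixels"])
    h=cv2.cvtColor(T["pixels"],cv2.COLOR_BGR2HSV)
    for k in R:
        try: b,z,n=cap(T,P,k,lo=.125); print(k,'can',plane(T,[b],.136)[0].round(4),z.round(4),n)
        except Exception: print(k,'can hidden')
    def spot(c,P,k):
        m=big(mask(c,k)&(P[...,2]<.02)&(P[...,0]>.5)&(P[...,0]<.7)&(P[...,1]<.034)&(P[...,1]>-.2))
        ct=max(cv2.findContours(m.astype(np.uint8),0,1)[0],key=len); return cv2.fitEllipse(ct)[0],m.sum()
    for k in R:
        a,n=spot(T,P,k); b,nb=spot(S,PS,k)
        print(k,'spot',plane(T,[a],.006)[0].round(4),n,plane(S,[b],.006)[0].round(4),nb,'tri',tri(T,a,S,b).round(4))
    def stub(c,P,xy,zl,zh):
        h=cv2.cvtColor(c["pixels"],cv2.COLOR_BGR2HSV)
        m=big((P[...,2]>zl)&(P[...,2]<zh)&(abs(P[...,0]-xy[0])<.03)&(abs(P[...,1]-xy[1])<.03)); ct=max(cv2.findContours(m.astype(np.uint8),0,1)[0],key=len)
        return cv2.fitEllipse(ct)[0],m.sum(),np.median(P[m],axis=0)
    a=stub(T,P,(.613,-.061),.049,.062); b=stub(S,PS,(.615,-.058),.051,.062)
    print('stub',plane(T,[a[0]],.054)[0].round(4),a[1:],plane(S,[b[0]],.054)[0].round(4),b[1:],tri(T,a[0],S,b[0]).round(4))
E
python3 look.py
```

```text
time: 21.72
ee_pos: [0.5929, 0.2764, 0.1899]
eef_rot: [0.708, 0.706, 0.001, 0.0]
ft_force: [0.9, 0.5, 0.7]
width: 0.0621
grip_force: 0.0
time: 21.97
ee_pos: [0.5924, 0.2758, 0.187]
eef_rot: [0.708, 0.706, -0.0, -0.0]
ft_force: [0.5, 1.0, -0.3]
width: 0.0617
grip_force: 0.0
red can hidden
blue can [0.5917 0.2709 0.136 ] 0.1348 308
yellow can hidden
red spot [ 0.6346 -0.0027  0.006 ] 657 [0.6374 0.0018 0.006 ] 250 tri [ 0.6349 -0.0024  0.0022]
blue spot [ 0.5979 -0.1208  0.006 ] 690 [ 0.6058 -0.122   0.006 ] 147 tri [ 0.6009 -0.1235  0.0023]Traceback (most recent call last):
  File "look.py", line 14, in <module>
    a,n=spot(T,P,k); b,nb=spot(S,PS,k)
                          ~~~~^^^^^^^^
  File "look.py", line 11, in spot
    m=big(mask(c,k)&(P[...,2]<.02)&(P[...,0]>.5)&(P[...,0]<.7)&(P[...,1]<.034)&(P[...,1]>-.2))
  File "meas.py", line 12, in big
    n,L,S,C=cv2.connectedComponentsWithStats(m.astype(np.uint8)); i=1+np.argmax(S[1:,4]); return L==i
                                                                      ~~~~~~~~~^^^^^^^^^
    return _wrapfunc(a, 'argmax', axis=axis, out=out, **kwds)
    return bound(*args, **kwds)
ValueError: attempt to get argmax of an empty sequence
```

View pics/t3.png

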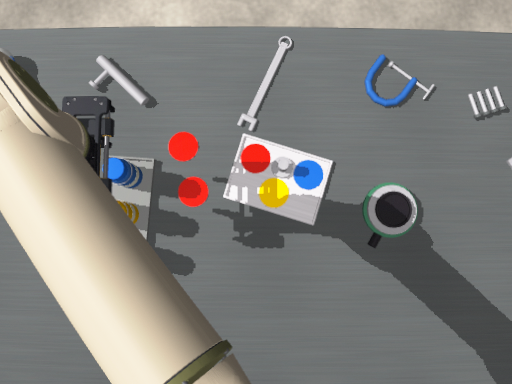

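Top view: the cans are in the grey tray under the arm. The red (256,158), blue (309,175) and yellow (273,193) spots are bare, and the stub is free at (284,165).

```bash
python3 - <<'E'
from look import *
T=cams.camera("top");P=cloud(T);S=cams.camera("scene");PS=cloud(S)
m=big(mask(T,'yellow')&(P[...,2]<.02)&(P[...,0]>.5)&(P[...,0]<.7)&(P[...,1]<.034)&(P[...,1]>-.2))
ct=max(cv2.findContours(m.astype(np.uint8),0,1)[0],key=len); print('yspot',plane(T,[cv2.fitEllipse(ct)[0]],.006),m.sum())
for n,c,Q in(('T',T,P),('S',S,PS)):
  m=(Q[...,2]>.049)&(Q[...,2]<.062)&(abs(Q[...,0]-.613)<.035)&(abs(Q[...,1]+.06)<.035)
  if m.sum()<5: print(n,'none');continue
  m=big(m); v,u=np.nonzero(m); print(n,m.sum(),np.median(Q[m],axis=0).round(4),plane(c,[(u.mean(),v.mean())],.054).round(4),(u.mean(),v.mean()))
  f=big((Q[...,2]>.010)&(Q[...,2]<.018)&(abs(Q[...,0]-.613)<.03)&(abs(Q[...,1]+.06)<.03)) if n=='T' else None
  if f is not None: ct=max(cv2.findContours(f.astype(np.uint8),0,1)[0],key=len)[:,0]; q=plane(c,ct,.014)[:,:2].astype(np.float32); print('flange',f.sum(),np.median(Q[f][:,2]),cv2.minEnclosingCircle(q))
E
```

```text
yspot [[ 0.5572401  -0.04343467  0.006     ]] 676
T 97 [ 0.6138 -0.0615  0.0532] [[ 0.6133 -0.0612  0.054 ]] (np.float64(282.77319587628864), np.float64(164.18556701030928))
flange 223 0.013245686399379064 ((0.6129716634750366, -0.06108253821730614), 0.023957669734954834)
S 43 [ 0.6144 -0.0587  0.0528] [[ 0.6158 -0.057   0.054 ]] (np.float64(237.7674418604651), np.float64(183.32558139534885))
```

```bash
python3 -m crank '{"steps":[[[0.06,-0.3,0],[0,0,0]],[[0.06,-0.6,0],[0,0,0]],[[0.06,-0.9,0],[0,0,0]],[[0.06,-0.9,0],[0,0,0]],[[0.06,-0.9,0],[0,0,0]],[[0.06,-0.9,0],[0,0,0]],[[0.06,-0.9,0],[0,0,0]],[[0.06,-0.9,0],[0,0,0]],[[0.06,-0.9,0],[0,0,0]],[[0.06,-0.9,0],[0,0,0]]]}'
python3 -m crank '{"steps":[[[0.06,-0.9,0],[0,0,0]],[[0.06,-0.9,0],[0,0,0]],[[0.06,-0.9,0],[0,0,0]],[[0.05,-0.9,0],[0,0,0]],[[0,-0.8,0],[0,0,0]],[[0,-0.6,0],[0,0,0]],[[0,-0.4,0],[0,0,0]],[[0,0,0],[0,0,0]],[[0,0,0],[0,0,0]],[[0,0,0],[0,0,0]]]}'
python3 - <<'E'
from look import *
T=cams.camera("top");P=cloud(T); print(monitor.read_state()["ee_pos"])
for k in R:
    b,z,n=cap(T,P,k,lo=.125); print(k,'can',plane(T,[b],.136)[0].round(4),z.round(4),n)
E
```

```text
time: 23.0
ee_pos: [0.6075, 0.0717, 0.1874]
eef_rot: [0.708, 0.706, -0.0, 0.0]
ft_force: [0.1, -1.0, 0.6]
width: 0.0622
grip_force: 0.0
time: 23.83
ee_pos: [0.6133, -0.06, 0.1876]
eef_rot: [0.707, 0.707, 0.0, -0.0]
ft_force: [-0.4, 0.2, 0.7]
width: 0.0622
grip_force: 0.0
[ 0.61335218 -0.05979698  0.18762421]
red can [0.4238 0.289  0.136 ] 0.1347 431
blue can [0.5918 0.2752 0.136 ] 0.135 397
yellow can [0.5081 0.2812 0.136 ] 0.1349 411
```

```bash
python3 -m crank '{"steps":[[[0,-0.05,-0.6],[0,0,0]],[[0,0,-0.9],[0,0,0]],[[0,0,-0.9],[0,0,0]],[[0,0,-0.9],[0,0,0]],[[0,0,-0.9],[0,0,0]],[[0,0,-0.8],[0,0,0]],[[0,0,-0.7],[0,0,0]],[[0,0,-0.5],[0,0,0]],[[0,0,-0.3],[0,0,0]],[[0,0,0],[0,0,0]]]}' 62
python3 -m crank '{"steps":[[[0,0,0],[0,0,0]],[[0,0,0],[0,0,0]],[[0,0,0],[0,0,0]],[[0,0,0],[0,0,0]],[[0,0,0],[0,0,0]],[[0,0,0],[0,0,0]],[[0,0,0],[0,0,0]],[[0,0,0],[0,0,0]]]}' 14 35
python3 -m crank '{"steps":[[[0,0,0.3],[0,0,0]],[[0,0,0.5],[0,0,0]],[[0,0,0.6],[0,0,0]],[[0,0,0.6],[0,0,0]],[[0,0,0.6],[0,0,0]],[[0,0,0.4],[0,0,0]],[[0,0,0],[0,0,0]]]}'
```

```text
time: 24.72
ee_pos: [0.6126, -0.0619, 0.0237]
eef_rot: [0.707, 0.707, -0.0, -0.001]
ft_force: [-0.9, -0.3, 0.2]
width: 0.062
grip_force: 0.0
time: 25.38
ee_pos: [0.6136, -0.0627, 0.0253]
eef_rot: [0.708, 0.706, 0.0, 0.0]
ft_force: [0.3, -0.3, 2.1]
width: 0.023
grip_force: 35.0
time: 25.97
ee_pos: [0.6147, -0.0626, 0.1031]
eef_rot: [0.708, 0.706, 0.001, 0.002]
ft_force: [0.0, -0.2, -2.9]
width: 0.0231
grip_force: 35.0
```

```bash
python3 -m crank '{"steps":[[[-0.12,-0.3,0],[0,0,0]],[[-0.24,-0.6,0],[0,0,0]],[[-0.355,-0.9,0],[0,0,0]],[[-0.355,-0.9,0],[0,0,0]],[[-0.355,-0.9,0],[0,0,0]],[[-0.355,-0.9,0],[0,0,0]],[[-0.355,-0.9,0],[0,0,0]],[[-0.355,-0.9,0],[0,0,0]],[[-0.355,-0.9,0],[0,0,0]],[[-0.355,-0.9,0],[0,0,0]]]}'
python3 -m crank '{"steps":[[[-0.27,-0.7,0],[0,0,0]],[[-0.2,-0.5,0],[0,0,0]],[[-0.13,-0.35,0],[0,0,0]],[[0,0,0],[0,0,0]],[[0,0,0],[0,0,0]],[[0,0,-0.4],[0,0,0]],[[0,0,-0.5],[0,0,0]],[[0,0,-0.4],[0,0,0]],[[0,0,-0.2],[0,0,0]],[[0,0,0],[0,0,0]]]}'
python3 - <<'E'
from look import *
c=cams.camera("top"); P=cloud(c); cv2.imwrite("pics/t5.png",cv2.resize(c["pixels"][120:300,280:500],None,fx=3,fy=3)); print(monitor.read_state()["ee_pos"])
c=cams.camera("scene"); cv2.imwrite("pics/s5.png",cv2.resize(c["pixels"][80:220,150:330],None,fx=4,fy=4))
E
```

```text
time: 26.8
ee_pos: [0.5316, -0.2666, 0.0989]
eef_rot: [0.708, 0.706, -0.0, -0.001]
ft_force: [0.9, -0.4, -3.6]
width: 0.0231
grip_force: 35.0
time: 27.63
ee_pos: [0.5174, -0.3029, 0.0603]
eef_rot: [0.707, 0.707, -0.0, -0.002]
ft_force: [-0.1, 0.6, -3.4]
width: 0.0233
grip_force: 35.0
[ 0.51793685 -0.30326195  0.0614217 ]
```

View pics/s5.png

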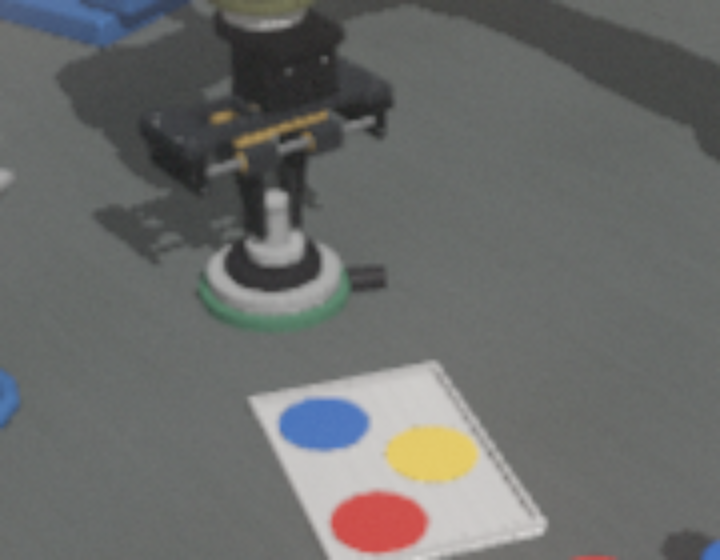

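The scene crop shows the stub at (275,235) held upright over the middle of the black cup at (273,262). Lowering.

```bash
python3 -m crank '{"steps":[[[0,0,-0.2],[0,0,0]],[[0,0,-0.15],[0,0,0]],[[0,0,-0.07],[0,0,0]],[[0,0,0],[0,0,0]],[[0,0,0],[0,0,0]]]}'
python3 -m crank '{"steps":[[[0,0,-0.06],[0,0,0]],[[0,0,0],[0,0,0]],[[0,0,0],[0,0,0]]]}'
```

```text
time: 28.15
ee_pos: [0.5183, -0.3039, 0.052]
eef_rot: [0.708, 0.706, 0.0, -0.0]
ft_force: [-0.1, -0.3, -3.1]
width: 0.0231
grip_force: 35.0
time: 28.4
ee_pos: [0.5183, -0.304, 0.0506]
eef_rot: [0.708, 0.706, 0.0, 0.0]
ft_force: [0.3, 0.8, -2.8]
width: 0.0226
grip_force: 35.0
```

```bash
python3 -m crank '{"steps":[[[0,0,-0.06],[0,0,0]],[[0,0,0],[0,0,0]],[[0,0,0],[0,0,0]]]}'
python3 -m crank '{"steps":[[[0,0,-0.04],[0,0,0]],[[0,0,0],[0,0,0]],[[0,0,0],[0,0,0]]]}'
```

```text
time: 28.65
ee_pos: [0.5186, -0.3041, 0.0493]
eef_rot: [0.708, 0.706, 0.0, 0.0]
ft_force: [0.2, -0.8, -1.1]
width: 0.0229
grip_force: 35.0
time: 28.9
ee_pos: [0.5186, -0.3041, 0.0492]
eef_rot: [0.708, 0.706, -0.0, 0.0]
ft_force: [-4.6, 2.8, 8.8]
width: 0.0232
grip_force: 35.0
```

Contact. Release, then lift.

```bash
python3 -m crank '{"steps":[[[0,0,0.02],[0,0,0]],[[0,0,0],[0,0,0]],[[0,0,0],[0,0,0]],[[0,0,0],[0,0,0]],[[0,0,0.3],[0,0,0]],[[0,0,0.7],[0,0,0]],[[0,0,0.9],[0,0,0]],[[0,0,0.9],[0,0,0]],[[0,0,0.9],[0,0,0]],[[0,0,0.9],[0,0,0]]]}' 62
python3 -m crank '{"steps":[[[0,0.6,0.5],[0,0,0]],[[0,0.9,0.3],[0,0,0]],[[0.1,0.9,0.1],[0,0,0]],[[0.1,0.9,0],[0,0,0]],[[0.1,0.9,0],[0,0,0]],[[0.1,0.9,0],[0,0,0]],[[0.1,0.9,0],[0,0,0]],[[0.1,0.9,0],[0,0,0]],[[0,0.5,0],[0,0,0]],[[0,0,0],[0,0,0]]]}'
python3 - <<'E'
from look import *
T=cams.camera("top");P=cloud(T); cv2.imwrite("pics/t6.png",cv2.resize(T["pixels"][100:300,60:460],None,fx=2,fy=2)); print(monitor.read_state()["ee_pos"])
m=big((P[...,2]>.072)&(P[...,2]<.09)&(abs(P[...,0]-.518)<.04)&(abs(P[...,1]+.303)<.04)); v,u=np.nonzero(m)
print('stub top',np.median(P[m],axis=0),m.sum(),plane(T,[(u.mean(),v.mean())],.078))
for k in R:
    try: b,z,n=cap(T,P,k,lo=.125); print(k,'can',plane(T,[b],.136)[0].round(4),z.round(4),n)
    except Exception: print(k,'hidden')
E
```

```text
time: 29.73
ee_pos: [0.5183, -0.3038, 0.1652]
eef_rot: [0.708, 0.706, 0.0, 0.0]
ft_force: [0.5, 0.8, -0.1]
width: 0.0618
grip_force: 0.0
time: 30.57
ee_pos: [0.5334, -0.1149, 0.1864]
eef_rot: [0.706, 0.708, 0.0, -0.0]
ft_force: [0.2, -0.3, 0.1]
width: 0.0621
grip_force: 0.0
[ 0.53329256 -0.11740101  0.18624881]Traceback (most recent call last):
  File "<stdin>", line 3, in <module>
  File "meas.py", line 12, in big
    n,L,S,C=cv2.connectedComponentsWithStats(m.astype(np.uint8)); i=1+np.argmax(S[1:,4]); return L==i
                                                                      ~~~~~~~~~^^^^^^^^^
    return _wrapfunc(a, 'argmax', axis=axis, out=out, **kwds)
    return bound(*args, **kwds)
ValueError: attempt to get argmax of an empty sequence
```

View pics/t6.png

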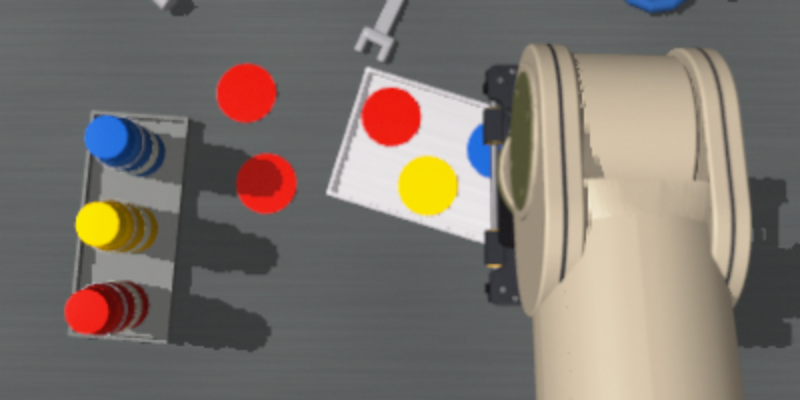

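Top view: the cans stand in the tray at (115,140), (102,225) and (90,312). The arm hides the turntable, so I go on toward the blue can and look again from there.

```bash
python3 -m crank '{"steps":[[[0.15,0.3,0],[0,0,0]],[[0.15,0.6,0],[0,0,0]],[[0.15,0.9,0],[0,0,0]],[[0.15,0.9,0],[0,0,0]],[[0.15,0.9,0],[0,0,0]],[[0.15,0.9,0],[0,0,0]],[[0.15,0.9,0],[0,0,0]],[[0.15,0.9,0],[0,0,0]],[[0.15,0.9,0],[0,0,0]],[[0.15,0.9,0],[0,0,0]]]}'
python3 -m crank '{"steps":[[[0.15,0.9,0],[0,0,0]],[[0.15,0.9,0],[0,0,0]],[[0.15,0.9,0],[0,0,0]],[[0.15,0.9,0],[0,0,0]],[[0.15,0.9,0],[0,0,0]],[[0.15,0.9,0],[0,0,0]],[[0,0.9,0],[0,0,0]],[[0,0.8,0],[0,0,0]],[[0,0.4,0],[0,0,0]],[[0,0.18,0],[0,0,0]]]}'
python3 -m crank '{"steps":[[[0,0,0],[0,0,0]],[[0,0,0],[0,0,0]]]}'
python3 - <<'E'
from look import *
T=cams.camera("top");P=cloud(T); print(monitor.read_state()["ee_pos"])
m=big((P[...,2]>.070)&(P[...,2]<.09)&(abs(P[...,0]-.518)<.04)&(abs(P[...,1]+.303)<.04)); v,u=np.nonzero(m)
print('stub top',np.median(P[m],axis=0),m.sum(),plane(T,[(u.mean(),v.mean())],.078))
f=big((P[...,2]>.034)&(P[...,2]<.045)&(abs(P[...,0]-.518)<.05)&(abs(P[...,1]+.303)<.05)); q=P[f][:,:2].astype(np.float32); print(cv2.minEnclosingCircle(q))
cv2.imwrite("pics/t7.png",cv2.resize(T["pixels"][160:260,340:440],None,fx=4,fy=4,interpolation=cv2.INTER_CUBIC))
E
```

```text
time: 31.45
ee_pos: [0.5714, 0.0835, 0.1859]
eef_rot: [0.709, 0.706, -0.0, 0.0]
ft_force: [0.8, -0.0, 0.6]
width: 0.0618
grip_force: 0.0
time: 32.28
ee_pos: [0.5932, 0.2767, 0.1856]
eef_rot: [0.707, 0.707, -0.0, -0.0]
ft_force: [0.6, -0.9, -0.2]
width: 0.0617
grip_force: 0.0
time: 32.45
ee_pos: [0.5939, 0.2741, 0.1859]
eef_rot: [0.708, 0.706, -0.0, 0.0]
ft_force: [-0.3, 0.0, 0.3]
width: 0.0619
grip_force: 0.0
[0.5940573  0.27372996 0.18596592]
stub top [ 0.51888058 -0.30160261  0.07736631] 113 [[ 0.51950174 -0.30102653  0.078     ]]
((0.5198643207550049, -0.30208608508110046), 0.024364955723285675)
```

View pics/t7.png

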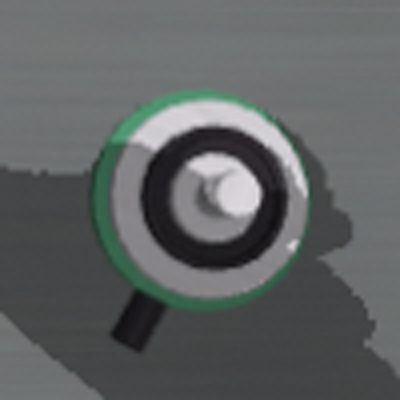

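The crop shows the flange (208,200) centred in the black cup (213,197), seated, top at 77–78 mm. Now I pick up the blue can.

```bash
python3 -m crank '{"steps":[[[0,0.08,-0.6],[0,0,0]],[[0,0,-0.7],[0,0,0]],[[0,0,-0.7],[0,0,0]],[[0,0,-0.6],[0,0,0]],[[0,0,-0.4],[0,0,0]],[[0,0,0],[0,0,0]]]}'
python3 -m crank '{"steps":[[[0,0,0],[0,0,0]],[[0,0,0],[0,0,0]],[[0,0,0],[0,0,0]],[[0,0,0],[0,0,0]],[[0,0,0],[0,0,0]]]}' 36 30
python3 -m crank '{"steps":[[[0,0,0.3],[0,0,0]],[[0,0,0.5],[0,0,0]],[[0,0,0.6],[0,0,0]],[[0,0,0.6],[0,0,0]],[[0,0,0.6],[0,0,0]],[[0,0,0.4],[0,0,0]],[[0,0,0],[0,0,0]]]}'
```

```text
time: 33.0
ee_pos: [0.5929, 0.2755, 0.1089]
eef_rot: [0.708, 0.706, -0.002, -0.0]
ft_force: [-0.1, -0.5, -0.7]
width: 0.0625
grip_force: 0.0
time: 33.42
ee_pos: [0.5937, 0.2779, 0.1121]
eef_rot: [0.708, 0.706, 0.001, 0.0]
ft_force: [-1.7, 0.1, 4.8]
width: 0.0432
grip_force: 30.0
time: 34.0
ee_pos: [0.5943, 0.2783, 0.1892]
eef_rot: [0.708, 0.706, 0.002, 0.001]
ft_force: [-0.8, 0.3, -1.9]
width: 0.0436
grip_force: 30.0
```

```bash
python3 -m crank '{"steps":[[[0.02,-0.3,0],[0,0,0]],[[0.02,-0.6,0],[0,0,0]],[[0.02,-0.9,0],[0,0,0]],[[0.02,-0.9,0],[0,0,0]],[[0.02,-0.9,0],[0,0,0]],[[0.02,-0.9,0],[0,0,0]],[[0.02,-0.9,0],[0,0,0]],[[0.02,-0.9,0],[0,0,0]],[[0.02,-0.9,0],[0,0,0]],[[0.02,-0.9,0],[0,0,0]]]}'
python3 -m crank '{"steps":[[[0,-0.9,0],[0,0,0]],[[0,-0.9,0],[0,0,0]],[[0,-0.9,0],[0,0,0]],[[0,-0.9,0],[0,0,0]],[[0,-0.9,0],[0,0,0]],[[0,-0.9,0],[0,0,0]],[[0,-0.9,0],[0,0,0]],[[0,-0.8,0],[0,0,0]],[[0,-0.5,0],[0,0,0]],[[0,-0.2,0],[0,0,0]]]}'
python3 -m crank '{"steps":[[[0,0,0],[0,0,0]],[[0,0,0],[0,0,0]],[[0,0,0],[0,0,0]],[[0,0,0],[0,0,0]]]}'
```

```text
time: 34.83
ee_pos: [0.5976, 0.073, 0.1849]
eef_rot: [0.708, 0.706, -0.001, -0.0]
ft_force: [0.2, -0.3, -3.1]
width: 0.0431
grip_force: 30.0
time: 35.67
ee_pos: [0.5975, -0.123, 0.185]
eef_rot: [0.709, 0.705, -0.001, -0.0]
ft_force: [0.1, -0.1, -3.4]
width: 0.0433
grip_force: 30.0
time: 36.0
ee_pos: [0.5985, -0.1183, 0.1861]
eef_rot: [0.707, 0.707, 0.0, -0.0]
ft_force: [0.3, 0.6, -3.7]
width: 0.0435
grip_force: 30.0
```

```bash
python3 -m crank '{"steps":[[[0,-0.06,-0.5],[0,0,0]],[[0,0,-0.6],[0,0,0]],[[0,0,-0.6],[0,0,0]],[[0,0,-0.5],[0,0,0]],[[0,0,-0.3],[0,0,0]],[[0,0,-0.2],[0,0,0]],[[0,0,-0.08],[0,0,0]],[[0,0,0],[0,0,0]],[[0,0,0],[0,0,0]]]}'
python3 -m crank '{"steps":[[[0,0,-0.06],[0,0,0]],[[0,0,0],[0,0,0]],[[0,0,0],[0,0,0]]]}'
```

```text
time: 36.75
ee_pos: [0.5987, -0.1214, 0.1172]
eef_rot: [0.708, 0.706, 0.0, 0.0]
ft_force: [0.3, -0.2, -3.0]
width: 0.0436
grip_force: 30.0
time: 37.0
ee_pos: [0.5985, -0.1214, 0.1154]
eef_rot: [0.708, 0.706, 0.0, 0.0]
ft_force: [-0.4, 0.4, -3.2]
width: 0.0434
grip_force: 30.0
```

```bash
python3 -m crank '{"steps":[[[0,0,-0.06],[0,0,0]],[[0,0,0],[0,0,0]],[[0,0,0],[0,0,0]]]}'
python3 -m crank '{"steps":[[[0,0,-0.05],[0,0,0]],[[0,0,0],[0,0,0]],[[0,0,0],[0,0,0]]]}'
```

```text
time: 37.25
ee_pos: [0.5987, -0.1215, 0.1141]
eef_rot: [0.708, 0.706, 0.0, 0.0]
ft_force: [-0.2, 0.5, 1.7]
width: 0.0434
grip_force: 30.0
time: 37.5
ee_pos: [0.5989, -0.1215, 0.114]
eef_rot: [0.708, 0.706, 0.0, 0.001]
ft_force: [-5.6, 0.4, 11.7]
width: 0.0434
grip_force: 30.0
```

```bash
python3 -m crank '{"steps":[[[0,0,0.03],[0,0,0]],[[0,0,0],[0,0,0]],[[0,0,0],[0,0,0]],[[0,0,0],[0,0,0]],[[0,0,0.3],[0,0,0]],[[0,0,0.6],[0,0,0]],[[0,0,0.8],[0,0,0]],[[0,0,0.8],[0,0,0]],[[0,0,0.5],[0,0,0]]]}' 62
python3 -m crank '{"steps":[[[-0.2,0.3,0],[0,0,0]],[[-0.2,0.6,0],[0,0,0]],[[-0.2,0.9,0],[0,0,0]],[[-0.2,0.9,0],[0,0,0]],[[-0.2,0.9,0],[0,0,0]],[[-0.2,0.9,0],[0,0,0]],[[-0.2,0.9,0],[0,0,0]],[[-0.2,0.9,0],[0,0,0]],[[-0.2,0.9,0],[0,0,0]],[[-0.2,0.9,0],[0,0,0]]]}'
python3 -m crank '{"steps":[[[-0.2,0.9,0],[0,0,0]],[[-0.2,0.9,0],[0,0,0]],[[-0.2,0.9,0],[0,0,0]],[[-0.2,0.9,0],[0,0,0]],[[-0.2,0.9,0],[0,0,0]],[[-0.2,0.9,0],[0,0,0]],[[-0.2,0.9,0],[0,0,0]],[[-0.2,0.8,0],[0,0,0]],[[0,0.6,0],[0,0,0]],[[0,0.34,0],[0,0,0]]]}'
python3 -m crank '{"steps":[[[0,0,0],[0,0,0]],[[0,0,0],[0,0,0]],[[0,0,0],[0,0,0]]]}'
python3 - <<'E'
from look import *
T=cams.camera("top");P=cloud(T); print(monitor.read_state()["ee_pos"])
b,z,n=cap(T,P,'blue',lo=.125); print('blue',plane(T,[b],.138)[0].round(4),z.round(4),n)
E
```

```text
time: 38.25
ee_pos: [0.599, -0.1213, 0.1906]
eef_rot: [0.708, 0.706, 0.001, 0.001]
ft_force: [-0.1, -0.2, 0.0]
width: 0.0616
grip_force: 0.0
time: 39.08
ee_pos: [0.5465, 0.0833, 0.1868]
eef_rot: [0.707, 0.707, -0.001, -0.001]
ft_force: [-0.3, 0.3, -0.4]
width: 0.0618
grip_force: 0.0
time: 39.92
ee_pos: [0.5058, 0.2849, 0.187]
eef_rot: [0.706, 0.708, -0.001, -0.001]
ft_force: [-0.1, 0.0, 0.4]
width: 0.0623
grip_force: 0.0
time: 40.17
ee_pos: [0.5084, 0.2809, 0.1876]
eef_rot: [0.708, 0.706, -0.0, 0.0]
ft_force: [0.5, 0.1, -0.4]
width: 0.0621
grip_force: 0.0
[0.50862884 0.2807658  0.18776083]
blue [ 0.5961 -0.1206  0.138 ] 0.137 401
```

```bash
python3 -m crank '{"steps":[[[0,0.06,-0.6],[0,0,0]],[[0,0,-0.7],[0,0,0]],[[0,0,-0.7],[0,0,0]],[[0,0,-0.6],[0,0,0]],[[0,0,-0.45],[0,0,0]],[[0,0,0],[0,0,0]]]}'
python3 -m crank '{"steps":[[[0,0,0],[0,0,0]],[[0,0,0],[0,0,0]],[[0,0,0],[0,0,0]],[[0,0,0],[0,0,0]],[[0,0,0],[0,0,0]]]}' 36 30
python3 -m crank '{"steps":[[[0,0,0.3],[0,0,0]],[[0,0,0.5],[0,0,0]],[[0,0,0.6],[0,0,0]],[[0,0,0.6],[0,0,0]],[[0,0,0.6],[0,0,0]],[[0,0,0.45],[0,0,0]],[[0,0,0],[0,0,0]]]}'
```

```text
time: 40.72
ee_pos: [0.5077, 0.2819, 0.1095]
eef_rot: [0.708, 0.706, -0.002, -0.0]
ft_force: [0.1, -0.4, -0.7]
width: 0.0618
grip_force: 0.0
time: 41.13
ee_pos: [0.5087, 0.2839, 0.1127]
eef_rot: [0.708, 0.706, 0.001, 0.0]
ft_force: [-1.3, 1.4, 5.2]
width: 0.0432
grip_force: 30.0
time: 41.72
ee_pos: [0.5093, 0.2844, 0.1912]
eef_rot: [0.708, 0.706, 0.002, 0.001]
ft_force: [-0.4, -0.5, -1.8]
width: 0.0435
grip_force: 30.0
```

```bash
python3 -m crank '{"steps":[[[0.14,-0.3,0],[0,0,0]],[[0.14,-0.6,0],[0,0,0]],[[0.14,-0.9,0],[0,0,0]],[[0.14,-0.9,0],[0,0,0]],[[0.14,-0.9,0],[0,0,0]],[[0.14,-0.9,0],[0,0,0]],[[0.14,-0.9,0],[0,0,0]],[[0.14,-0.9,0],[0,0,0]],[[0.14,-0.9,0],[0,0,0]],[[0.14,-0.9,0],[0,0,0]]]}'
python3 -m crank '{"steps":[[[0.14,-0.9,0],[0,0,0]],[[0.14,-0.9,0],[0,0,0]],[[0.14,-0.9,0],[0,0,0]],[[0.14,-0.9,0],[0,0,0]],[[0,-0.7,0],[0,0,0]],[[0,-0.4,0],[0,0,0]],[[0,-0.22,0],[0,0,0]],[[0,0,0],[0,0,0]],[[0,0,0],[0,0,0]],[[0,0,0],[0,0,0]]]}'
python3 -m crank '{"steps":[[[0,0,0],[0,0,0]]]}'
```

```text
time: 42.55
ee_pos: [0.5429, 0.0789, 0.187]
eef_rot: [0.708, 0.706, -0.001, -0.0]
ft_force: [-0.4, 0.7, -3.4]
width: 0.0436
grip_force: 30.0
time: 43.38
ee_pos: [0.5573, -0.0404, 0.1881]
eef_rot: [0.707, 0.707, 0.0, -0.0]
ft_force: [-0.2, 0.9, -2.0]
width: 0.043
grip_force: 30.0
time: 43.47
ee_pos: [0.5574, -0.0406, 0.1881]
eef_rot: [0.707, 0.707, 0.0, -0.0]
ft_force: [0.6, -0.2, -2.1]
width: 0.0439
grip_force: 30.0
```

```bash
python3 -m crank '{"steps":[[[0,-0.06,-0.5],[0,0,0]],[[0,0,-0.6],[0,0,0]],[[0,0,-0.6],[0,0,0]],[[0,0,-0.5],[0,0,0]],[[0,0,-0.3],[0,0,0]],[[0,0,-0.2],[0,0,0]],[[0,0,-0.15],[0,0,0]],[[0,0,-0.05],[0,0,0]],[[0,0,0],[0,0,0]],[[0,0,0],[0,0,0]]]}'
python3 -m crank '{"steps":[[[0,0,-0.06],[0,0,0]],[[0,0,0],[0,0,0]],[[0,0,0],[0,0,0]]]}'
```

```text
time: 44.3
ee_pos: [0.5577, -0.0434, 0.1161]
eef_rot: [0.708, 0.706, 0.0, 0.0]
ft_force: [-0.2, -1.1, -1.8]
width: 0.0435
grip_force: 30.0
time: 44.55
ee_pos: [0.5579, -0.0435, 0.1147]
eef_rot: [0.708, 0.706, 0.0, 0.001]
ft_force: [-0.5, -0.5, 2.5]
width: 0.0436
grip_force: 30.0
```

```bash
python3 -m crank '{"steps":[[[0,0,-0.01],[0,0,0]],[[0,0,0],[0,0,0]],[[0,0,0],[0,0,0]],[[0,0,0],[0,0,0]],[[0,0,0.3],[0,0,0]],[[0,0,0.6],[0,0,0]],[[0,0,0.8],[0,0,0]],[[0,0,0.8],[0,0,0]],[[0,0,0.5],[0,0,0]]]}' 62
python3 -m crank '{"steps":[[[-0.37,0.3,0],[0,0,0]],[[-0.37,0.6,0],[0,0,0]],[[-0.37,0.9,0],[0,0,0]],[[-0.37,0.9,0],[0,0,0]],[[-0.37,0.9,0],[0,0,0]],[[-0.37,0.9,0],[0,0,0]],[[-0.37,0.9,0],[0,0,0]],[[-0.37,0.9,0],[0,0,0]],[[-0.37,0.9,0],[0,0,0]],[[-0.37,0.9,0],[0,0,0]]]}'
python3 -m crank '{"steps":[[[-0.37,0.9,0],[0,0,0]],[[-0.37,0.9,0],[0,0,0]],[[-0.37,0.9,0],[0,0,0]],[[-0.37,0.9,0],[0,0,0]],[[-0.18,0.8,0],[0,0,0]],[[0,0.5,0],[0,0,0]],[[0,0.36,0],[0,0,0]],[[0,0,0],[0,0,0]],[[0,0,0],[0,0,0]],[[0,0,0],[0,0,0]]]}'
python3 - <<'E'
from look import *
T=cams.camera("top");P=cloud(T); print(monitor.read_state()["ee_pos"])
for k in('blue','yellow'): b,z,n=cap(T,P,k,lo=.125); print(k,plane(T,[b],.138)[0].round(4),z.round(4),n)
E
```

```text
time: 45.3
ee_pos: [0.558, -0.0433, 0.1914]
eef_rot: [0.708, 0.706, 0.001, 0.001]
ft_force: [-0.1, 0.1, 0.6]
width: 0.0618
grip_force: 0.0
time: 46.13
ee_pos: [0.4623, 0.1608, 0.1876]
eef_rot: [0.707, 0.707, -0.001, -0.0]
ft_force: [1.0, 0.9, -0.9]
width: 0.0621
grip_force: 0.0
time: 46.97
ee_pos: [0.4232, 0.2896, 0.1883]
eef_rot: [0.708, 0.706, -0.001, 0.0]
ft_force: [0.8, -0.8, 0.3]
width: 0.0621
grip_force: 0.0
[0.42343377 0.28947994 0.18847388]
blue [ 0.5961 -0.1206  0.138 ] 0.1373 401
yellow [ 0.5557 -0.043   0.138 ] 0.1373 398
```

Good. Now the red can.

```bash
python3 -m crank '{"steps":[[[0,0.06,-0.6],[0,0,0]],[[0,0,-0.7],[0,0,0]],[[0,0,-0.7],[0,0,0]],[[0,0,-0.6],[0,0,0]],[[0,0,-0.45],[0,0,0]],[[0,0,0],[0,0,0]]]}'
python3 -m crank '{"steps":[[[0,0,0],[0,0,0]],[[0,0,0],[0,0,0]],[[0,0,0],[0,0,0]],[[0,0,0],[0,0,0]],[[0,0,0],[0,0,0]]]}' 36 30
python3 -m crank '{"steps":[[[0,0,0.3],[0,0,0]],[[0,0,0.5],[0,0,0]],[[0,0,0.6],[0,0,0]],[[0,0,0.6],[0,0,0]],[[0,0,0.6],[0,0,0]],[[0,0,0.45],[0,0,0]],[[0,0,0],[0,0,0]]]}'
```

```text
time: 47.52
ee_pos: [0.4226, 0.2905, 0.1105]
eef_rot: [0.708, 0.706, -0.002, -0.0]
ft_force: [0.1, 0.1, -0.3]
width: 0.0617
grip_force: 0.0
time: 47.93
ee_pos: [0.4237, 0.2924, 0.1134]
eef_rot: [0.708, 0.706, 0.001, 0.0]
ft_force: [-1.0, -0.3, 5.1]
width: 0.0434
grip_force: 30.0
time: 48.52
ee_pos: [0.4243, 0.293, 0.1917]
eef_rot: [0.708, 0.706, 0.002, 0.001]
ft_force: [0.9, -0.3, -2.0]
width: 0.0432
grip_force: 30.0
```

```bash
python3 -m crank '{"steps":[[[0.22,-0.3,0],[0,0,0]],[[0.43,-0.6,0],[0,0,0]],[[0.65,-0.9,0],[0,0,0]],[[0.65,-0.9,0],[0,0,0]],[[0.65,-0.9,0],[0,0,0]],[[0.65,-0.9,0],[0,0,0]],[[0.65,-0.9,0],[0,0,0]],[[0.65,-0.9,0],[0,0,0]],[[0.65,-0.9,0],[0,0,0]],[[0.65,-0.9,0],[0,0,0]]]}'
python3 -m crank '{"steps":[[[0.65,-0.9,0],[0,0,0]],[[0.65,-0.9,0],[0,0,0]],[[0.65,-0.9,0],[0,0,0]],[[0.4,-0.55,0],[0,0,0]],[[0.2,-0.3,0],[0,0,0]],[[0.08,-0.1,0],[0,0,0]],[[0,0,0],[0,0,0]],[[0,0,0],[0,0,0]],[[0,0,0],[0,0,0]]]}'
```

```text
time: 49.35
ee_pos: [0.5699, 0.0872, 0.1875]
eef_rot: [0.708, 0.706, -0.001, -0.0]
ft_force: [-0.1, 0.3, -1.6]
width: 0.0432
grip_force: 30.0
time: 50.1
ee_pos: [0.6348, -0.0, 0.1889]
eef_rot: [0.707, 0.707, 0.0, -0.0]
ft_force: [-0.6, 0.5, -1.7]
width: 0.0433
grip_force: 30.0
```

```bash
python3 -m crank '{"steps":[[[0,-0.06,-0.5],[0,0,0]],[[0,0,-0.6],[0,0,0]],[[0,0,-0.6],[0,0,0]],[[0,0,-0.5],[0,0,0]],[[0,0,-0.3],[0,0,0]],[[0,0,-0.2],[0,0,0]],[[0,0,-0.15],[0,0,0]],[[0,0,-0.05],[0,0,0]],[[0,0,0],[0,0,0]],[[0,0,0],[0,0,0]]]}'
python3 -m crank '{"steps":[[[0,0,-0.06],[0,0,0]],[[0,0,0],[0,0,0]],[[0,0,0],[0,0,0]]]}'
```

```text
time: 50.93
ee_pos: [0.6357, -0.0031, 0.1169]
eef_rot: [0.708, 0.706, 0.0, 0.0]
ft_force: [-0.3, -0.1, -1.4]
width: 0.0434
grip_force: 30.0
time: 51.18
ee_pos: [0.6358, -0.0031, 0.1155]
eef_rot: [0.708, 0.706, 0.0, 0.0]
ft_force: [-0.8, -0.3, 0.8]
width: 0.0432
grip_force: 30.0
```

Touching; a hair lower, release, rise and back off.

```bash
python3 -m crank '{"steps":[[[0,0,-0.02],[0,0,0]],[[0,0,0],[0,0,0]],[[0,0,0],[0,0,0]]]}'
python3 -m crank '{"steps":[[[0,0,0],[0,0,0]],[[0,0,0],[0,0,0]],[[0,0,0],[0,0,0]],[[0,0,0],[0,0,0]],[[0,0,0.3],[0,0,0]],[[0,0,0.6],[0,0,0]],[[0,0,0.8],[0,0,0]],[[0,0,0.8],[0,0,0]],[[0,0,0.8],[0,0,0]],[[0,0,0.8],[0,0,0]]]}' 62
python3 -m crank '{"steps":[[[-0.4,0.8,0],[0,0,0]],[[-0.4,0.9,0],[0,0,0]],[[-0.4,0.9,0],[0,0,0]],[[-0.4,0.9,0],[0,0,0]],[[-0.4,0.9,0],[0,0,0]],[[-0.4,0.9,0],[0,0,0]],[[-0.4,0.9,0],[0,0,0]],[[-0.2,0.5,0],[0,0,0]],[[0,0,0],[0,0,0]],[[0,0,0],[0,0,0]]]}'
python3 - <<'E'
from look import *
T=cams.camera("top");P=cloud(T); print(monitor.read_state()["time"])
for k in R: b,z,n=cap(T,P,k,lo=.125); print(k,plane(T,[b],.138)[0].round(4),z.round(4),n)
m=big((P[...,2]>.070)&(P[...,2]<.09)&(abs(P[...,0]-.518)<.04)&(abs(P[...,1]+.303)<.04)); print('stub',np.median(P[m],axis=0))
cv2.imwrite("pics/t9.png",cv2.resize(T["pixels"][120:260,210:440],None,fx=3.4,fy=3.4))
E
```

```text
time: 51.43
ee_pos: [0.6359, -0.0031, 0.1154]
eef_rot: [0.708, 0.706, 0.001, 0.001]
ft_force: [-1.4, -0.3, 6.5]
width: 0.0433
grip_force: 30.0
time: 52.27
ee_pos: [0.6353, -0.0031, 0.2184]
eef_rot: [0.708, 0.706, 0.0, 0.0]
ft_force: [0.6, -0.1, 0.3]
width: 0.0619
grip_force: 0.0
time: 53.1
ee_pos: [0.5606, 0.1642, 0.2171]
eef_rot: [0.707, 0.707, 0.0, 0.0]
ft_force: [-0.6, 0.1, -0.9]
width: 0.0619
grip_force: 0.0
53.15
red [ 0.6331 -0.0035  0.138 ] 0.1372 396
blue [ 0.5959 -0.1204  0.138 ] 0.137 405
yellow [ 0.5556 -0.043   0.138 ] 0.1372 401
stub [ 0.51883322 -0.30090231  0.07701718]
```

View pics/t9.png

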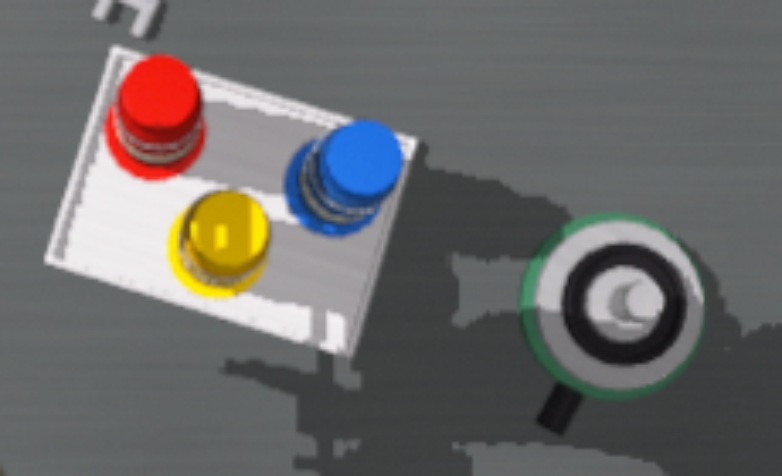

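The view shows the red (160,115), yellow (225,240) and blue (345,170) cans upright on their spots and the stub centred in the cup (625,303). Handing in.

```bash
python3 -c "
from bench import ticket; print(ticket.close_job())"
```

```text
the job is handed in; nothing more can be done
None
```

I handed the job in at about 53 s on the robot clock. In the last pictures the stub is seated in the black cup about 2 mm off centre, and all three cans are upright within about 3 mm of their own spots. No verdict came back.

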